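# Slide the solvent carrier into its parking frame and drop the bar

### The arm

A 6-joint arm with a two-finger parallel gripper is mounted at the origin on the work surface. World frame = base frame: x ahead of the robot, y to its left, z up, the work surface at z = 0. Lengths are in m, angles in rad, forces in N, time in s.
With the tool pointing down it reaches from about 0.25 to 0.725 m from the base axis. Payload 4 kg.
Tool frame: the origin (TCP) lies midway between the tips of the shut fingers; the grasp point (between the pads) lies 19 mm behind it; z points along the fingers, y is the direction in which the jaws open and shut (so a half turn about z gives the same grasp; the last joint's range is limited). The gripper opens to 85 mm and grips with 20 to 120 N. Pads are 22 mm wide; open, the fingers measure 114 mm over their backs; the gripper's body (76 mm by 85 mm) begins 54 mm behind the grasp point. The pads swing forward as they close: fully open they stand 13 mm farther back than shut.
Start: joints at [0, 0.241, 0.005, 1.335, 0, 1.571], TCP at [0.5, -0, 0.231] pointing down, gripper open.
Joint ranges: [-2.72, 2.72], [-1.05, 1.87], [-1.09, 1.28], [-1.99, 2.15], [-1.42, 1.44], [-3.14, 3.14]. Speed limits (rad/s): [2.79, 2.79, 3.14, 3.14, 3.14, 3.14].

### API

Orientations are given as a unit quaternion [x, y, z, w].
In Python, from workcell import bot, eyes, job gives the robot as it stands.
- The arm moves only by the shell command python3 -m crank 'ROWS'. ROWS is a JSON object of lists of equal length, an entry for each row: "dr": the turn, a rotation vector about the tool's x, y, z in rad, a list of three; "travel": the shift along the tool's x, y, z in m, a list of three; "hand": the finger opening in m, from 0 to 0.0854. In form: {"dr": [[wx, wy, wz], ...], "travel": [[x, y, z], ...], "hand": [hand, ...]}. A call has 1 to 10 rows; each row is the pose to reach, as a shift and turn from the pose commanded when the call began, along the tool's axes at that moment; what a row does not reach only later rows make up. A row lasts 1/8 s, in which the tool goes at most 62.5 mm and 10.7 degrees, less where a joint would pass 70% of its speed; a pose out of reach is approached as far as the arm can. A call with a gripper value outside its range is refused whole. The fingers move at their own pace and stop on an object; the grip force is fixed at half the most. Time passes only in rows, so rows that repeat a pose let the fingers close. It gives the time, the measured TCP pose, the force and the opening at its end, in the units of the state.
- bot.get_obs(): the state, without advancing time (a new reading comes with each control period).
- eyes.camera(name): name is "scene" or "side" or "wrist"; returns a dict with "color" (480x640x3 uint8, red, green, blue), "K" (3x3 intrinsics, pixels), "D" ([k1, k2, p1, p2, k3] as OpenCV has them; the pictures are not rectified), "R" (3x3) and "t" (3): a world point X has camera coordinates R X + t; the wrist camera has in their place "T_tool_cam" (4x4, takes a point from camera to tool coordinates, whose origin is the TCP and whose axes are the flange's). Camera axes: x right, y down, z forward; pixel columns grow to the right and rows downward; lengths in m; the calibration is good to about 2 mm. A picture is of the moment at which its call begins: read the wrist's pose just before it. There is no depth.
- job.job_done(): hands the job in, once; it reports no verdict.
The state is a dict: "clock": time; "joint_pos": joint angles; "joint_vel": joint speeds; "tau": joint torques, N m; "eef_pos": TCP position; "tool_rot": TCP orientation; "ft_force": force on the tool from outside, world axes, zero at the start; "ft_torque": the same for the moment, N m; "grip_width": finger opening in m.
Only numpy, scipy, OpenCV 4.12 (cv2) and the standard library are available. Lean on these libraries where they do the work, as an engineer would, in place of code of your own. Each camera call takes 0.05 s, during which the arm holds its last target.

### The job

Push the heavy yellow solvent carrier along the bench, low down near its base so that it slides flat and neither tips nor is lifted, straight into the steel parking frame until it is fully home against the rear rail. Then push the upright bar with the red sleeve down across the mouth of the frame until it lies in its saddle. Grasp nothing, and leave everything else on the bench where it stands.

Things in the scene. Friction and masses are not known exactly. Their poses are not given: they have to be found in the camera images.
- carrier: yellow plastic tub 200 (its x) x 96 (its y) x 83 mm high, plain walls (rim at 76-86 mm, 2 mm proud), bottles and tall handle fixed in it: 1.5-2.1 kg, rubber sole, friction on the bench about 0.8. Pushed above about 60 mm on a long wall (+y or -y face) it tips. Origin: centre of its underside; z up. Starts free on the frame's +y side, yaw within 0.3 rad of its, up to 30 mm off its centre line
- carrier_grip (a point): centre of the carrier's black handle grip (22 mm thick, 90 mm along the carrier's y), 243 mm above the carrier's underside, over its centre; not to be grasped. On either side, 49 mm off along x, an amber bottle with blue cap, 86 mm wide, up to 189 mm high
- dock: parking frame fixed to the bench: U of 12 mm steel rail, its top 51 mm high, open to its +y side. Origin: on the bench, where the origin of the carrier lies when fully home, touching the rear rail (-y side), centred, axes parallel to the frame's. Inner faces of the rails at x = -111 and +111 mm, y = -48 mm; beyond y = 45 mm the side rails flare out to x = -150 and +150 mm at y = 105 mm
- bar_pivot (a point): pivot axis of the drop bar, on the frame at x = 142, y = 75 mm, 62 mm high; axis parallel to the frame's y. Its post is 78 mm high, x = 132 to 152, y = 59 to 91 mm; the saddle post opposite, 66 mm high, x = -150 to -130, y = 58 to 92 mm
- bar_grip (a point): centre of the bar's red sleeve (22 mm thick, 110 mm long), on the bar's axis 205 mm from the pivot. The bar is 12 mm thick, 296 mm long and swings in the frame's x-z plane at y = 75 mm, clear of the carrier when that is home
- drop_bar (a joint): angle of the drop bar, rad: 0 = level across the mouth (pointing to the frame's -x), in the saddle; 1.57 = upright over the pivot; at most 1.75, leaning outwards. Starts at 1.4 to 1.72. Its stiff hinge (0.3 N m of friction) holds it wherever it is left; pushing the sleeve takes up to 2 N
- tip_box: bystander: violet pipette tip box with a pale lid, 122 x 84 x 84 mm high, origin at the centre of its underside
- vial_tray: bystander: black vial tray, 106 x 170 x 42 mm high, origin at the centre of its underside
- reagent_bottle: bystander: small amber bottle with blue cap, 56 mm wide, 105 mm high, origin at the centre of its underside
- salt_jar: bystander: white jar, 72 mm wide, 95 mm high, origin at the centre of its underside
- column: bystander: steel chromatography column lying down, 148 x 18 x 19 mm, along its x, origin at the centre of its underside
- wrench: bystander: small spanner lying on the bench, 130 mm long along its x
- timer: bystander: white bench timer, 62 x 70 x 18 mm, origin at the centre of its underside
Things that resemble listed ones, but are neither listed nor needed, are in the scene too. Leave any pink look-alike of the carrier alone.

How it is judged:
On the way, in this order (a step that is already met when the one before it is completed fails the run):
1. the carrier stands fully home in the frame while the bar is still up (y of carrier in the frame of dock below 0.01 m and x of carrier in the frame of dock between -0.016 and 0.016 m and angle between the y axis of carrier and the y axis of dock, either way round below 0.12 rad and angle between carrier's own z axis and vertical below 0.05 rad and value of joint drop_bar above 0.8 rad), for 0.2 s.
2. the bar is down in its saddle (value of joint drop_bar below 0.06 rad), for 0.2 s.
At the end, for the whole second after the job is handed in: The carrier stands flat and still in the frame, within 10 mm of fully home, within 16 mm of the centre line and 0.12 rad of square, and the bar is down in its saddle (within 0.06 rad of level) (y of carrier in the frame of dock between -0.01 and 0.01 m and x of carrier in the frame of dock between -0.016 and 0.016 m and angle between the y axis of carrier and the y axis of dock, either way round below 0.12 rad and angle between carrier's own z axis and vertical below 0.05 rad and height (world z) of carrier below 0.006 m and linear speed of carrier below 0.02 m/s and value of joint drop_bar below 0.06 rad); the robot touches nothing.
It fails at once if the carrier is tipped by more than 0.12 rad (angle between carrier's own z axis and vertical above 0.12 rad).
It fails at once if the carrier is lifted by more than 12 mm (height (world z) of carrier above 0.012 m).
It fails at once if a bystander is moved by more than 25 mm (distance of any of tip_box, vial_tray, reagent_bottle, salt_jar, column, wrench, timer from where it was at the start of the episode above 0.025 m).
It fails at once if a bottle, jar or box among the bystanders is tipped over (angle between any of reagent_bottle, salt_jar, tip_box's own z axis and vertical above 0.4 rad).
It also fails if it takes over 72 s, if anything falls off the work surface, if the arm or the gripper's body presses on something with over 40 N, if the wrist force passes 120 N, or if a joint passes its speed limit or range.

## Working session

There is one attempt and no reset: what is moved stays moved. The work goes in short steps, Python scripts to look and compute and a shell command to move; the robot and the scene stay as the last step left them, time stands still between calls to the robot, and variables do not carry over. Pictures are saved under pics/ and viewed, and the job is handed in when it is done.

```bash
mkdir -p pics; ls; python3 - <<'E'
from workcell import bot, eyes, job
import cv2
o=bot.get_obs(); print(o)
for n in ["scene","side","wrist"]:
    c=eyes.camera(n); cv2.imwrite(f"pics/{n}0.png",c["color"][:,:,::-1])
    print(n,{k:v for k,v in c.items() if k!="color"})
E
```

```text
pics
{'clock': 0.0, 'joint_pos': array([4.41853609e-06, 2.41416144e-01, 3.73246466e-03, 1.33521477e+00,
       2.51133233e-06, 1.57082921e+00]), 'joint_vel': array([-1.20236998e-04, -7.69834007e-04,  2.72898041e-04,  2.76414843e-05,
       -1.22034585e-03,  1.02698533e-04]), 'tau': array([ 5.50268451e-04, -3.72315860e+01,  2.52406776e+01,  1.67737965e-02,
        2.29149265e-05,  1.14679995e-05]), 'eef_pos': array([4.99365572e-01, 2.96865417e-06, 2.30414533e-01]), 'tool_rot': array([ 0.70711645,  0.70709633, -0.00074234, -0.00074409]), 'ft_force': array([-0.09033036, -0.00354814, -0.52684577]), 'ft_torque': array([-0.01640718, -0.04720196,  0.0824146 ]), 'grip_width': 0.08559991298477707}
scene {'K': array([[476.99610933,   0.        , 321.05140299],
       [  0.        , 476.99610933, 237.75698041],
       [  0.        ,   0.        ,   1.        ]]), 'D': array([-0.10266322,  0.        ,  0.        ,  0.        ,  0.        ]), 'R': array([[ 0.79534612,  0.60579978,  0.0207648 ],
       [ 0.33289403, -0.40791092, -0.85017071],
       [-0.50656305,  0.68309245, -0.5260975 ]]), 't': 
[... 426 characters left out ...]
 2.05979388e-01, -6.69169392e-01, -7.13992169e-01]]), 't': array([0.52997921, 0.2649304 , 1.66262854])}
wrist {'K': array([[352.94410405,   0.        , 326.70883091],
       [  0.        , 352.94410405, 239.13653383],
       [  0.        ,   0.        ,   1.        ]]), 'D': array([0.02275436, 0.        , 0.        , 0.        , 0.        ]), 'T_tool_cam': array([[ 8.34576491e-04, -9.59919029e-01, -2.80276223e-01,
         7.12710958e-02],
       [ 9.99999536e-01,  9.35725580e-04, -2.27078434e-04,
        -1.47342411e-03],
       [ 4.80238542e-04, -2.80275903e-01,  9.59919365e-01,
        -1.42751505e-01],
       [ 0.00000000e+00,  0.00000000e+00,  0.00000000e+00,
         1.00000000e+00]])}
```

View pics/scene0.png

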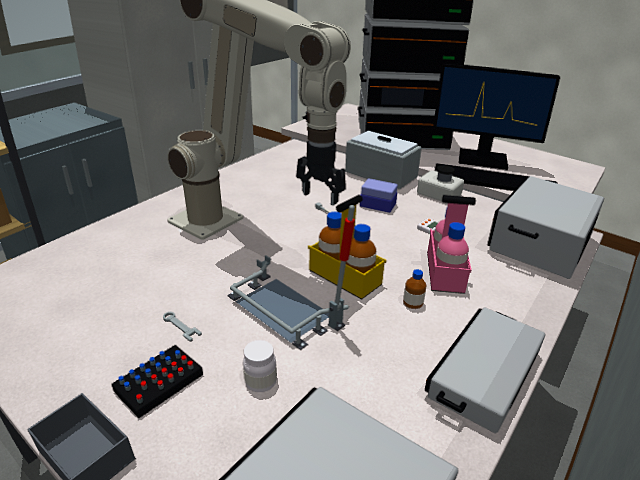

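View pics/side0.png

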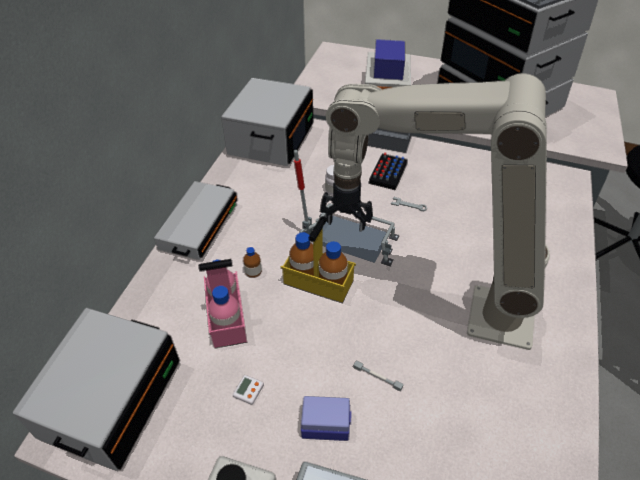

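View pics/wrist0.png

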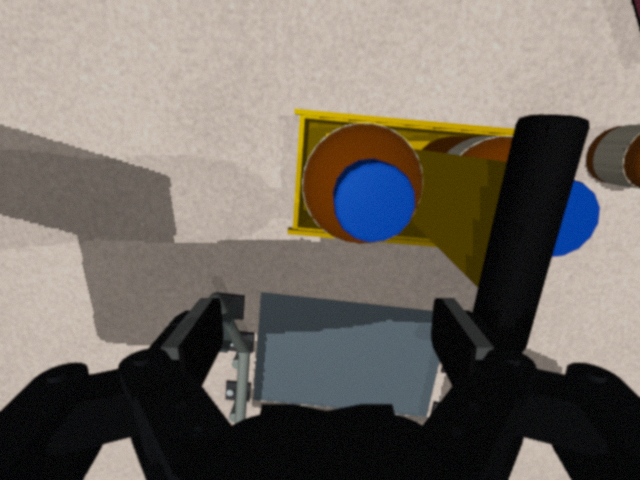

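The scene view shows the frame near (290,300), with the carrier at (347,265) and its bar upright at (345,250). The pink look-alike is at (450,260). I'll zoom in to pick out keypoints.

```bash
python3 - <<'E'
import cv2
a=cv2.imread("pics/scene0.png"); b=cv2.imread("pics/side0.png"); 
cv2.imwrite("pics/sc_crop.png",cv2.resize(a[190:350,220:400],None,fx=4.4,fy=3.75,interpolation=cv2.INTER_CUBIC)[:600,:800])
cv2.imwrite("pics/sd_crop.png",cv2.resize(b[140:310,260:420],None,fx=3.5,fy=3.5,interpolation=cv2.INTER_CUBIC))
cv2.imwrite("pics/sc_crop.png",cv2.resize(a[190:350,220:400],None,fx=3.75,fy=3.75,interpolation=cv2.INTER_CUBIC))
E
```

```text
(no output)
```

View pics/sc_crop.png

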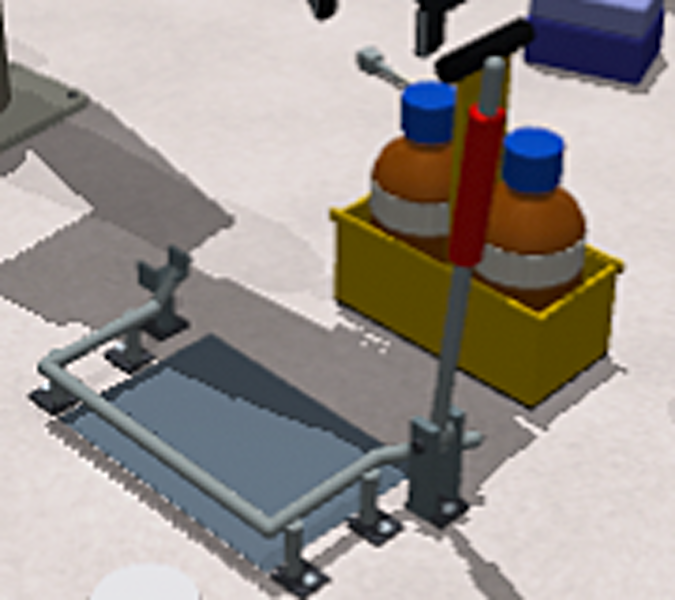

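View pics/sd_crop.png

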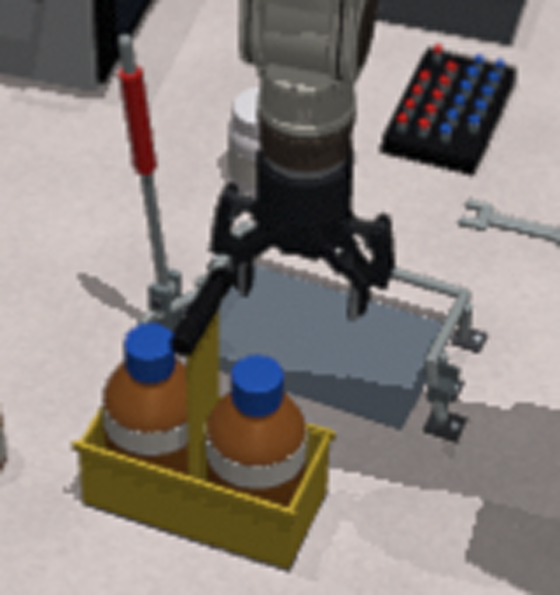

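```bash
cat > h.py <<'E'
import numpy as np, cv2
from scipy.optimize import least_squares
from scipy.spatial.transform import Rotation as Ro
from workcell import bot, eyes
def cams(o=None):
    o=o or bot.get_obs(); d={}
    for n in ["scene","side","wrist"]:
        c=eyes.camera(n)
        if n=="wrist":
            T=np.eye(4);T[:3,:3]=Ro.from_quat(o["tool_rot"]).as_matrix();T[:3,3]=o["eef_pos"]
            M=np.linalg.inv(T@c["T_tool_cam"]); c["R"],c["t"]=M[:3,:3],M[:3,3]
        d[n]=c
    return d
def proj(c,P):
    return cv2.projectPoints(np.atleast_2d(P).astype(float),cv2.Rodrigues(c["R"])[0],c["t"],c["K"],c["D"])[0].reshape(-1,2)
def place(p,P):
    c,s=np.cos(p[2]),np.sin(p[2]);P=np.atleast_2d(P).astype(float)
    return np.c_[p[0]+c*P[:,0]-s*P[:,1],p[1]+s*P[:,0]+c*P[:,1],P[:,2]]
def fit(C,obs,p0):
    f=lambda p:np.concatenate([(proj(C[n],place(p,P))[0]-uv) for n,P,uv in obs])
    r=least_squares(f,p0,loss="soft_l1",f_scale=1.5); return r.x,f(r.x).reshape(-1,2)
E
cat > m1.py <<'E'
from h import *
C=cams()
sc=lambda x,y:(220+(x+.5)/3.75-.5,190+(y+.5)/3.75-.5)
sd=lambda x,y:(260+(x+.5)/3.5-.5,140+(y+.5)/3.5-.5)
w=np.array
car=[("scene",(-.102,-.05,.086),sc(331,210)),("scene",(.102,.05,.086),sc(623,265)),("scene",(.1,-.048,0),sc(533,405)),("scene",(-.1,-.048,0),sc(337,300)),("scene",(.1,.048,0),sc(609,360)),("scene",(.0,-.045,.243),sc(444,73)),
("side",(.102,.05,.086),sd(76,443)),("side",(-.102,.05,.086),sd(295,514)),("side",(-.102,-.05,.086),sd(334,434)),("side",(-.1,.048,0),sd(292,568)),("side",(.1,.048,0),sd(84,500)),
("wrist",(-.102,.05,.086),(296,110)),("wrist",(-.102,-.05,.086),(289,234))]
car=[(n,w(P),w(u)) for n,P,u in car]
p,r=fit(C,car,[.5,.2,0]);print("carrier",p);print(np.c_[r].round(1).tolist())
dock=[("scene",(-.117,-.054,.045),sc(48,362)),("scene",(.117,-.054,.045),sc(270,525)),("scene",(.132,.059,0),sc(412,505)),
("scene",(.152,.059,0),sc(440,522)),("scene",(.152,.091,0),sc(468,505)),("side",(-.117,-.054,.045),sd(466,293)),("scene",(-.156,.105,.045),sc(180,275))]
dock=[(n,w(P),w(u)) for n,P,u in dock]
q,r=fit(C,dock,[.5,.0,0]);print("dock",q);print(r.round(1).tolist())
def mk(n,obj,pts,img):
    for P in pts:
        u=proj(C[n],place(obj,P))[0]; cv2.circle(img,tuple(int(v) for v in np.round(u*2)),2,(0,255,0),-1)
cp=[(a*.102,b*.05,.086) for a in(-1,1) for b in(-1,1)]+[(a*.1,b*.048,0) for a in(-1,1) for b in(-1,1)]+[(0,.045,.243),(0,-.045,.243)]
dp=[(-.117,-.054,.045),(.117,-.054,.045),(-.117,.045,.045),(.117,.045,.045),(.156,.105,.045),(-.156,.105,.045)]+[(x,y,0.078) for x in(.132,.152) for y in (.059,.091)]+[(x,y,0.066) for x in(-.15,-.13) for y in (.058,.092)]
for n,(a,b,c,d) in dict(scene=(180,370,200,420),side=(140,320,220,460),wrist=(0,300,100,500)).items():
    im=cv2.resize(C[n]["color"][:,:,::-1],None,fx=2,fy=2); mk(n,p,cp,im); mk(n,q,dp,im); cv2.imwrite(f"pics/ov_{n}.png",im[2*a:2*b,2*c:2*d])
E
python3 m1.py
```

```text
carrier [ 0.57186588  0.03202843 -0.08676278]
[[-0.3, -0.4], [-0.3, -1.5], [-0.7, 1.2], [-1.2, -0.1], [-0.3, -2.1], [-0.4, -0.7], [-0.4, -0.1], [-0.4, -0.5], [0.1, -1.4], [-0.6, 0.9], [-0.2, 1.1], [0.5, -0.7], [0.1, 0.9]]
dock [ 0.5237344  -0.2076968  -0.11451878]
[[0.2, 1.2], [1.2, 0.8], [-0.3, 0.7], [-2.0, -0.1], [-1.1, -1.6], [-1.2, 0.2], [0.6, -4.9]]
```

View overlays.

View pics/ov_scene.png

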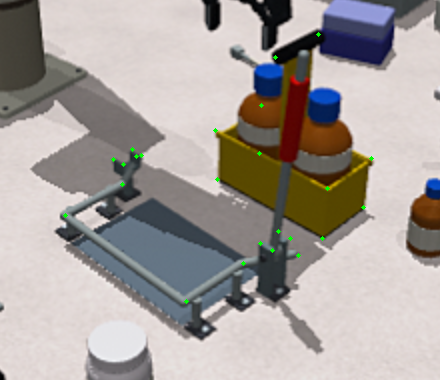

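View pics/ov_side.png

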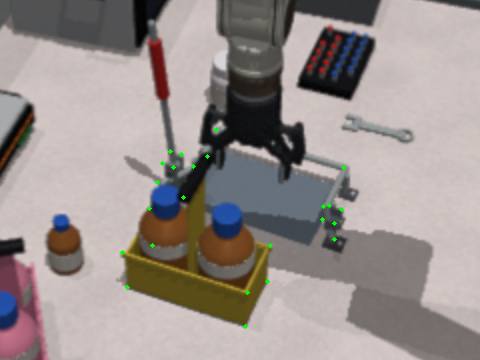

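View pics/ov_wrist.png

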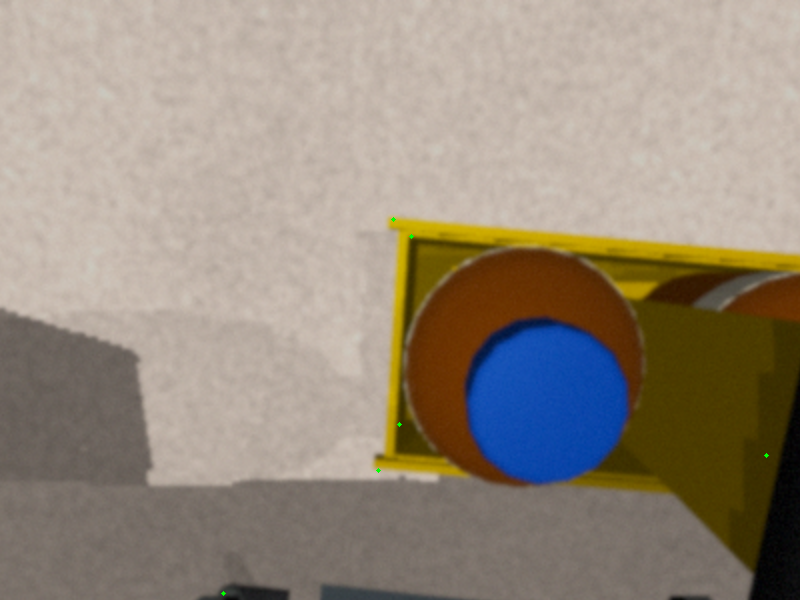

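The overlays fit. The carrier sits at about (20, 244) mm in the dock frame with 0.03 rad relative yaw. I'll raise the arm clear of the handle and check from above.

```bash
python3 -m crank '{"dr":[[0,0,0],[0,0,0],[0,0,0],[0,0,0],[0,0,0]],"travel":[[0,0,-0.06],[0,0,-0.12],[0,0,-0.18],[0,0,-0.23],[0,0,-0.23]],"hand":[0.085,0.085,0.085,0.085,0.085]}'
python3 - <<'E'
from h import *
C=cams()
for n in C: cv2.imwrite(f"pics/{n}1.png",C[n]["color"][:,:,::-1])
E
```

```text
clock: 0.92
eef_pos: [0.5012, -0.0, 0.4659]
tool_rot: [0.707, 0.707, 0.003, 0.003]
ft_force: [1.0, 0.3, 0.0]
grip_width: 0.0848
```

View pics/wrist1.png

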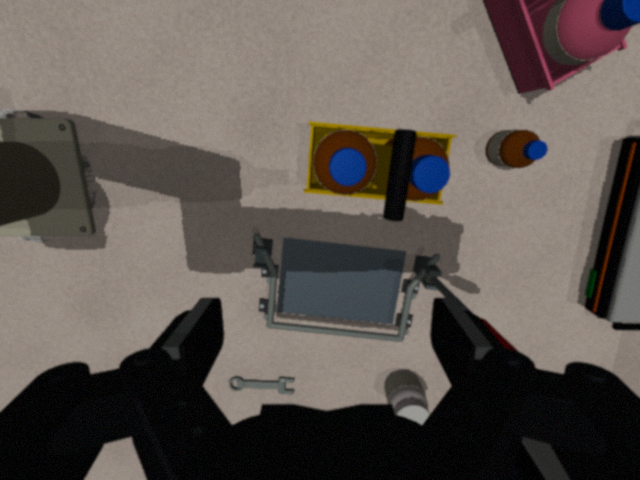

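View pics/side1.png

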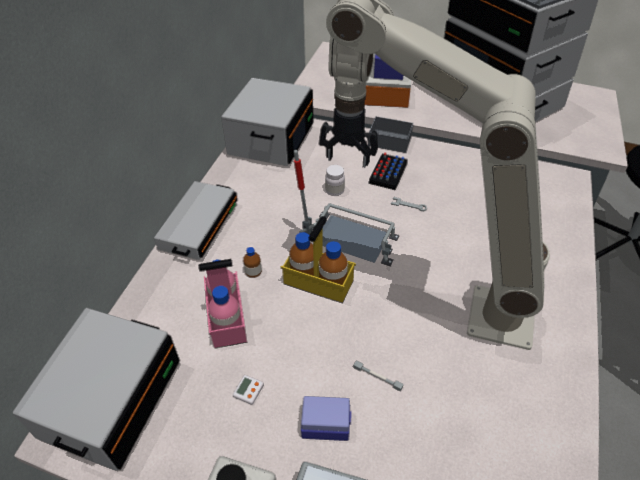

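```bash
cat >> h.py <<'E'
def ray(c,uv,z):
    u=cv2.undistortPoints(np.array([[uv]],float),c["K"],c["D"])[0,0]
    d=c["R"].T@np.r_[u,1]; o=-c["R"].T@c["t"]; return o+d*(z-o[2])/d[2]
E
python3 - <<'E'
from h import *
C=cams()
w=np.array
car=[((-.102,.05),(309.5,123)),((.102,.05),(454,136)),((.102,-.05),(441,204)),((-.102,-.05),(305,191))]
p,r=fit(C,[("wrist",w((*a,.086)),w(b)) for a,b in car],[.57,.03,-.09]);print("car",p,r.round(1).tolist())
dk=[("wrist",(-.117,-.054,.045),(268,326)),("wrist",(.117,-.054,.045),(403,338)),("wrist",(.117,.045,.045),(415,289)),("wrist",(-.117,.045,.045),(273,271)),
("scene",(-.117,-.054,.045),(232.9,286.6)),("scene",(.117,-.054,.045),(291.7,329.6)),("scene",(.132,.059,0),(329.5,324.3)),("side",(-.117,-.054,.045),(392.8,223.3))]
q,r=fit(C,[(a,w(b),w(c)) for a,b,c in dk],[.52,-.2,-.1]);print("dock",q,r.round(1).tolist())
S=C["side"]
for n,uv,z in [("reagent",(252,268),.02),("colA",(358,367),.01),("colB",(399,384),.01),("pinkcorner",(206,290),.08),("pink corner2",(236,285),.08),("pinkc3",(243,325),.08),("timer",(249,390),.018),("tipbox",(326,412),.084),("salt",(335,187),.02),("wrench",(409,204),0)]:
    print(n,ray(S,uv,z).round(3))
# bar sleeve
for n,uv in []: pass
E
```

```text
car [ 0.5702934   0.03144282 -0.08978548] [[-0.3, -1.6], [0.7, -0.9], [0.5, 1.5], [-1.0, 2.1]]
dock [ 0.52150487 -0.20816756 -0.11795927] [[2.9, -2.0], [-1.5, 0.0], [-3.3, -1.7], [2.3, 1.0], [-0.9, 0.4], [0.1, 0.6], [-1.2, 0.5], [-0.6, 0.4]]
reagent [0.787 0.056 0.02 ]
colA [0.372 0.297 0.01 ]
colB [0.251 0.316 0.01 ]
pinkcorner [0.86  0.222 0.08 ]
pink corner2 [0.782 0.178 0.08 ]
pinkc3 [0.706 0.304 0.08 ]
timer [0.632 0.457 0.018]
tipbox [0.406 0.487 0.084]
salt [ 0.645 -0.398  0.02 ]
wrench [ 0.368 -0.41   0.   ]
```

```bash
python3 - <<'E'
from scipy.spatial.transform import Rotation as R
print((R.from_rotvec([0,0,.088])*R.from_rotvec([0,-.7,0])).as_rotvec().round(3))
E
python3 -m crank '{"dr":[[0,0,0.02],[0.003,-0.12,0.03],[0.01,-0.28,0.035],[0.02,-0.44,0.055],[0.026,-0.58,0.07],[0.031,-0.7,0.086],[0.031,-0.7,0.086],[0.031,-0.7,0.086],[0.031,-0.7,0.086]],"travel":[[0.055,0.02,0],[0.105,0.04,0.01],[0.15,0.058,0.03],[0.19,0.075,0.06],[0.22,0.085,0.1],[0.231,0.088,0.14],[0.231,0.088,0.166],[0.231,0.088,0.166],[0.231,0.088,0.166]],"hand":[0.085,0.085,0.085,0.085,0.085,0.085,0.085,0.085,0.085]}'
python3 - <<'E'
from h import *
o=bot.get_obs();print(o["joint_pos"].round(2));print(Ro.from_quat(o["tool_rot"]).as_matrix().round(3))
C=cams()
for n in C: cv2.imwrite(f"pics/{n}2.png",C[n]["color"][:,:,::-1])
E
```

```text
[ 0.031 -0.7    0.084]
clock: 2.35
eef_pos: [0.5792, 0.2186, 0.286]
tool_rot: [0.694, 0.637, -0.241, 0.234]
ft_force: [0.5, 1.4, 0.9]
grip_width: 0.0853
[ 0.61  0.87  0.98  2.15 -0.52  2.39]
[[ 0.074  0.997 -0.036]
 [ 0.772 -0.08  -0.631]
 [-0.632  0.019 -0.775]]
```

View pics/side2.png

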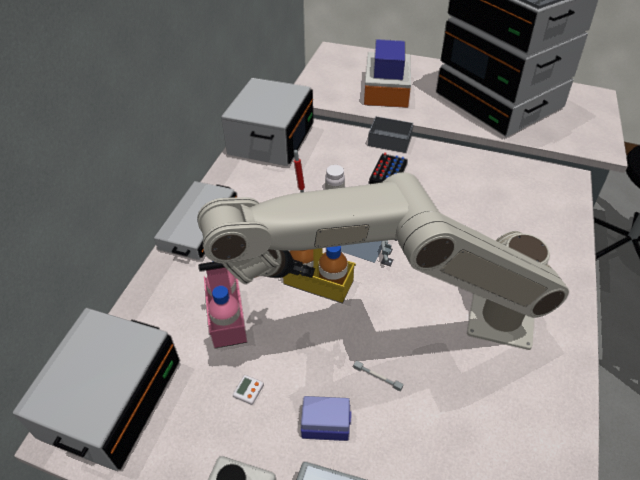

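View pics/scene2.png

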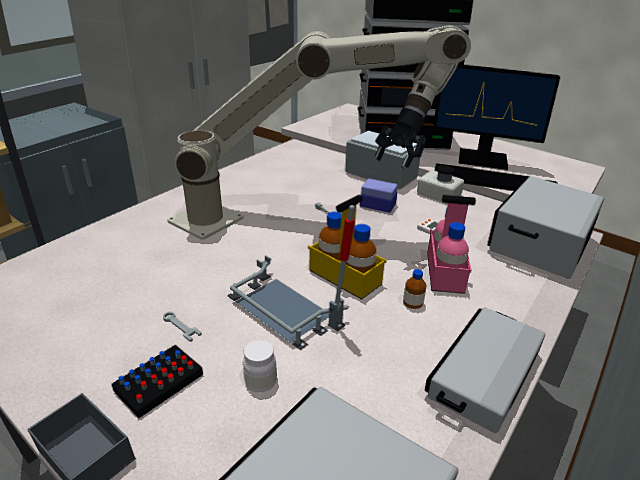

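```bash
cat >> h.py <<'E'
def plan(*targets, o=None, yaw=None, tilt=None):
    "world TCP targets (+ desired tool rot) -> travel, dr in present tool frame"
    o=o or bot.get_obs(); R=Ro.from_quat(o["tool_rot"])
    print("now",o["eef_pos"].round(4),"t",o["clock"])
    if yaw is not None:
        Rt=Ro.from_matrix(np.array([[0,1,0],[1,0,0],[0,0,-1.]]))
        Rt=Ro.from_euler("z",yaw)*Rt*Ro.from_rotvec([0,-tilt,0])
        print("dr",(R.inv()*Rt).as_rotvec().round(3))
    for t in targets: print("travel",R.inv().apply(np.array(t)-o["eef_pos"]).round(4))
E
python3 -c "
from h import *
plan((.586,.20,.2),(.584,.181,.10),(.5815,.1515,.02),yaw=-.088,tilt=.7)"
```

```text
now [0.5789 0.2188 0.2861] t 2.5
dr [ 0.02  -0.016 -0.006]
travel [0.0404 0.0069 0.0784]
travel [0.0888 0.0045 0.1679]
travel [0.1163 0.0029 0.2486]
```

```bash
python3 -m crank '{"dr":[[0.01,-0.01,0],[0.02,-0.016,-0.006],[0.02,-0.016,-0.006],[0.02,-0.016,-0.006],[0.02,-0.016,-0.006],[0.02,-0.016,-0.006]],"travel":[[0.02,0.003,0.04],[0.04,0.007,0.078],[0.065,0.006,0.123],[0.088,0.0045,0.168],[0.088,0.0045,0.168],[0.088,0.0045,0.168]],"hand":[0.085,0.085,0.085,0.085,0.085,0.085]}'
python3 - <<'E'
from h import *
o=bot.get_obs();print(o["joint_pos"].round(2))
C=cams()
for n in C: cv2.imwrite(f"pics/{n}3.png",C[n]["color"][:,:,::-1])
plan((.5815,.1515,.018),(.579,.12,.014),yaw=-.088,tilt=.7)
E
```

```text
clock: 3.25
eef_pos: [0.5837, 0.1812, 0.1002]
tool_rot: [0.692, 0.635, -0.254, 0.232]
ft_force: [-0.2, 0.3, 0.8]
grip_width: 0.0851
[ 0.56  0.89  0.54  1.69 -0.54  2.35]
now [0.584  0.182  0.1002] t 3.4
dr [0.001 0.    0.002]
travel [0.0296 0.0001 0.0826]
travel [0.008  0.0004 0.106 ]
```

View pics/side3.png

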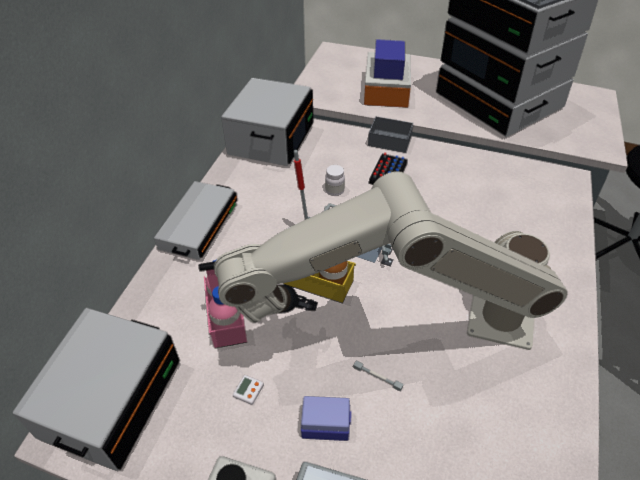

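View pics/wrist3.png

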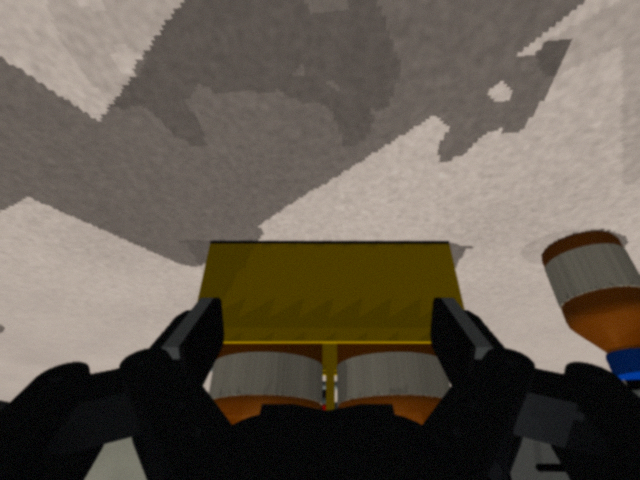

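View pics/scene3.png

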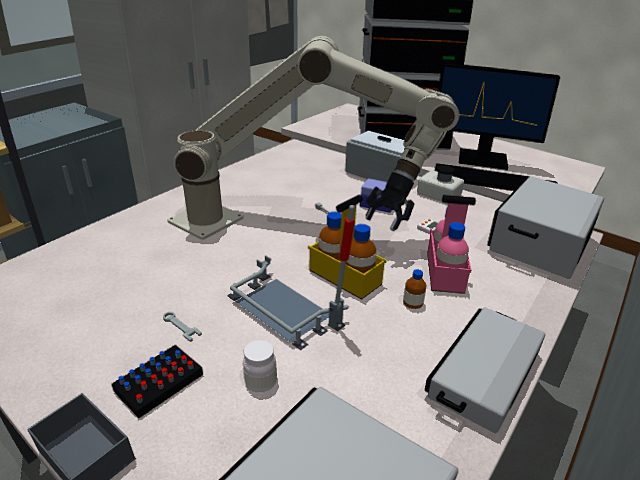

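```bash
python3 - <<'E'
from h import *
C=cams()
S=C["side"]
import cv2
print("pinkcap side",ray(S,(222,294),.185).round(3), "handle",ray(S,(215,265),.25).round(3))
Q=C["scene"]
print("scene cap",ray(Q,(457,229),.185).round(3),"handle",ray(Q,(459,200),.25).round(3))
E
```

```text
pinkcap side [0.76  0.292 0.185] handle [0.79  0.251 0.25 ]
scene cap [0.824 0.188 0.185] handle [0.801 0.227 0.25 ]
```

```bash
python3 -m crank '{"dr":[[0,0,0],[0,0,0],[0,0,0],[0,0,0]],"travel":[[0.015,0,0.04],[0.03,0,0.083],[0.03,0,0.083],[0.03,0,0.083]],"hand":[0.085,0.085,0.085,0.085]}'
python3 - <<'E'
from h import *
C=cams()
cv2.imwrite("pics/wrist4.png",C["wrist"]["color"][:,:,::-1])
a=C["side"]["color"][200:340,180:420,::-1]; cv2.imwrite("pics/side4.png",cv2.resize(a,None,fx=3,fy=3))
plan((.579,.12,.014),(.577,.10,.014),(.576,.09,.014),(.575,.08,.014),yaw=-.088,tilt=.7)
E
```

```text
clock: 4.05
eef_pos: [0.5802, 0.1508, 0.0161]
tool_rot: [0.691, 0.635, -0.255, 0.232]
ft_force: [0.6, 0.0, 0.8]
grip_width: 0.0853
now [0.5807 0.1515 0.0166] t 4.2
dr [0.001 0.002 0.003]
travel [-0.0224  0.001   0.0223]
travel [-0.0378  0.0007  0.0353]
travel [-0.0454  0.0005  0.0418]
travel [-0.0531  0.0004  0.0483]
```

View pics/wrist4.png

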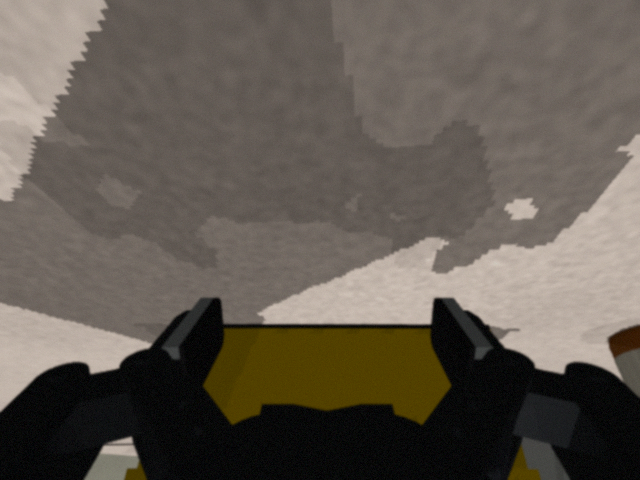

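View pics/side4.png

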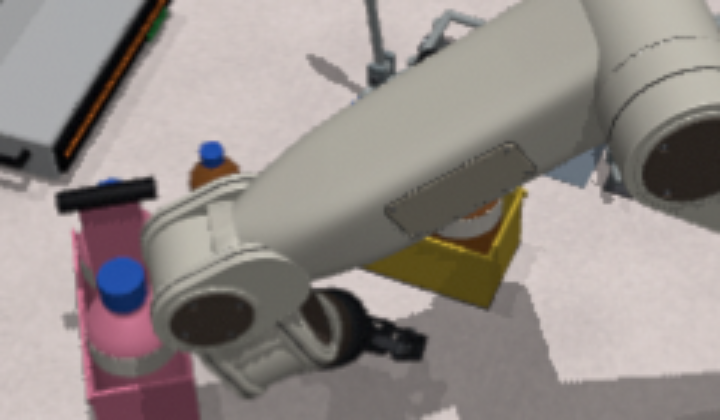

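```bash
python3 -m crank '{"dr":[[0,0,0],[0,0,0],[0,0,0],[0,0,0],[0,0,0]],"travel":[[-0.0115,0.0005,0.0115],[-0.0224,0.001,0.0223],[-0.0378,0.0007,0.0353],[-0.0454,0.0005,0.0418],[-0.0454,0.0005,0.0418]],"hand":[0.085,0.085,0.085,0.085,0.085]}'
python3 - <<'E'
from h import *
o=bot.get_obs(); print(o["ft_force"].round(1))
C=cams()
cv2.imwrite("pics/wrist5.png",C["wrist"]["color"][:,:,::-1])
plan((.575,.08,.014),yaw=-.088,tilt=.7)
E
```

```text
clock: 4.82
eef_pos: [0.5745, 0.088, 0.0125]
tool_rot: [0.692, 0.635, -0.255, 0.231]
ft_force: [-0.0, 1.0, 0.0]
grip_width: 0.0851
[-0.  1.  0.]
now [0.5748 0.0892 0.0122] t 4.975
dr [-0.002  0.003  0.004]
travel [-0.0082  0.001   0.0045]
```

View pics/wrist5.png

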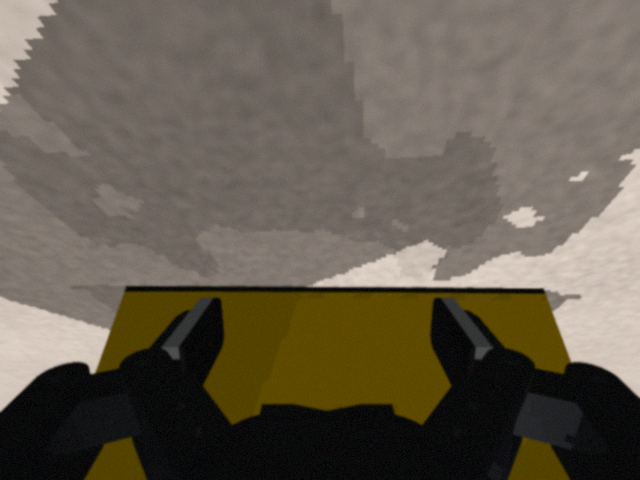

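```bash
python3 -c "
from h import *
plan((.575,.08,.014),(.5645,.022,.014),(.553,-.035,.014),yaw=-.1,tilt=.7)"
```

```text
now [0.5748 0.0892 0.0122] t 4.975
dr [0.006 0.003 0.014]
travel [-0.0082  0.001   0.0045]
travel [-0.0529 -0.0045  0.0425]
travel [-0.0969 -0.011   0.0799]
```

```bash
python3 -m crank '{"dr":[[0,0,0],[0,0,0],[0,0,0.002],[0.001,0,0.004],[0.002,0,0.005],[0.003,0.001,0.007],[0.004,0.002,0.01],[0.006,0.003,0.014],[0.006,0.003,0.014],[0.006,0.003,0.014]],"travel":[[-0.0045,0.0005,0.0025],[-0.01,0.001,0.0065],[-0.02,0,0.015],[-0.033,-0.002,0.0255],[-0.046,-0.0037,0.0365],[-0.06,-0.0055,0.0485],[-0.074,-0.0076,0.06],[-0.087,-0.0095,0.0715],[-0.097,-0.011,0.08],[-0.097,-0.011,0.08]],"hand":[0.085,0.085,0.085,0.085,0.085,0.085,0.085,0.085,0.085,0.085]}'
python3 - <<'E'
from h import *
o=bot.get_obs(); print(o["ft_force"].round(1))
C=cams()
cv2.imwrite("pics/wrist6.png",C["wrist"]["color"][:,:,::-1])
for n,(a,b,c,d) in dict(scene=(180,350,200,430),side=(180,320,220,460)).items():
  cv2.imwrite(f"pics/{n}6.png",cv2.resize(C[n]["color"][a:b,c:d,::-1],None,fx=3,fy=3,interpolation=cv2.INTER_CUBIC))
plan((.553,-.035,.014),yaw=-.1,tilt=.7)
E
```

```text
clock: 6.22
eef_pos: [0.5536, -0.0347, 0.0137]
tool_rot: [0.697, 0.63, -0.253, 0.23]
ft_force: [3.1, 3.5, -2.2]
grip_width: 0.085
[ 3.1  3.5 -2.2]
now [ 0.5536 -0.0348  0.0137] t 6.375
dr [ 0.001 -0.001 -0.001]
travel [-0.0004 -0.0006 -0.    ]
```

View pics/wrist6.png

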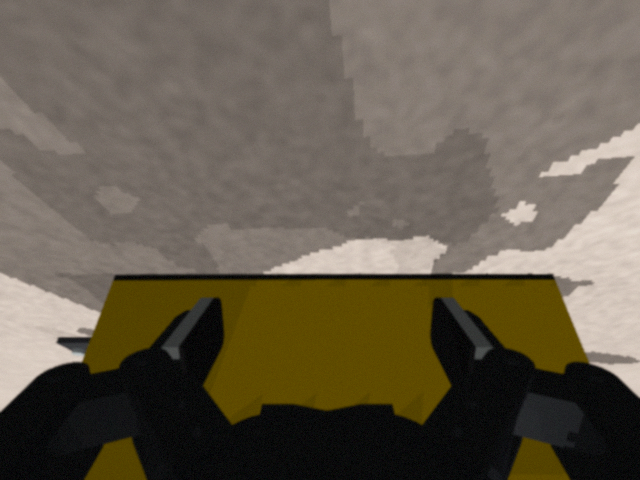

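View pics/scene6.png

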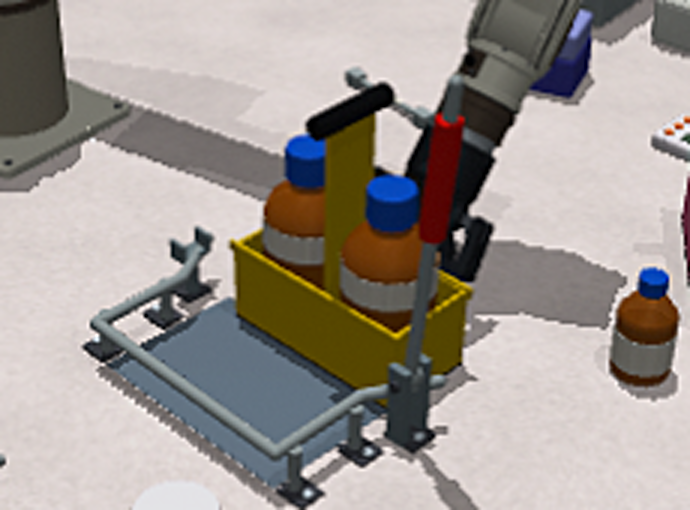

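View pics/side6.png

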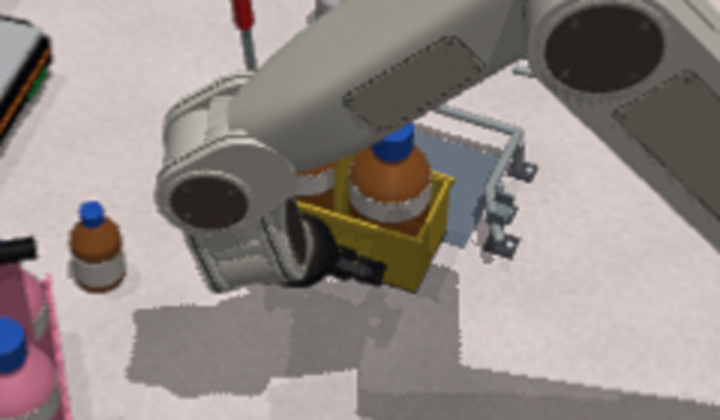

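```bash
cat > m2.py <<'E'
from h import *
w=np.array
def run(obs,p0):
    C=cams(); p,r=fit(C,[(a,w(b),w(c)) for a,b,c in obs],p0)
    D=w([.5225,-.208,-.116]); d=p[:2]-D[:2]; c,s=np.cos(D[2]),np.sin(D[2])
    print("car",p.round(4),"in dock",(c*d[0]+s*d[1]).round(4),(-s*d[0]+c*d[1]).round(4),"yaw",(p[2]-D[2]).round(3)); print(r.round(1).tolist())
def s3(x,y,ox=200,oy=180): return (ox+(x+.5)/3-.5,oy+(y+.5)/3-.5)
E
python3 - <<'E'
from m2 import *
run([("scene",(-.102,-.05,.086),s3(232,241)),("scene",(.102,.05,.086),s3(471,292)),("scene",(.102,-.05,.086),s3(396,338)),("scene",(-.1,-.048,0),s3(238,313)),("wrist",(-.1,.048,0),(114,275)),("wrist",(.1,.048,0),(554,275)),
("scene",(0,-.045,.243),s3(316,130)),("scene",(0,.045,.243),s3(385,98))],[.55,-.08,-.1])
plan((.528,-.159,.014),yaw=-.116,tilt=.7)
E
```

```text
car [ 0.5512 -0.0808 -0.1025] in dock 0.0138 0.1297 yaw 0.013
[[-0.7, -0.5], [-0.0, -1.8], [-0.4, -0.4], [-0.8, 0.4], [2.0, -1.8], [-0.8, -1.4], [-1.1, -0.5], [0.6, -2.1]]
now [ 0.5536 -0.0348  0.0137] t 6.525
dr [ 0.011 -0.001  0.011]
travel [-0.0968 -0.0131  0.081 ]
```

```bash
python3 -c "
from h import *
plan((.540,-.095,.014),(.527,-.150,.014),yaw=-.116,tilt=.7)"
python3 -m crank '{"dr":[[0.001,0,0.001],[0.002,0,0.003],[0.004,0,0.005],[0.006,0,0.007],[0.008,0,0.009],[0.01,0,0.01],[0.011,0,0.011],[0.011,0,0.011],[0.011,0,0.011]],"travel":[[-0.007,-0.001,0.006],[-0.017,-0.0027,0.0145],[-0.029,-0.0045,0.0245],[-0.042,-0.0065,0.0355],[-0.055,-0.0085,0.0465],[-0.068,-0.0107,0.057],[-0.08,-0.0125,0.067],[-0.09,-0.0145,0.0755],[-0.09,-0.0145,0.0755]],"hand":[0.085,0.085,0.085,0.085,0.085,0.085,0.085,0.085,0.085]}'
python3 - <<'E'
from h import *
o=bot.get_obs(); print(o["ft_force"].round(1))
C=cams()
cv2.imwrite("pics/wrist7.png",C["wrist"]["color"][:,:,::-1])
for n,(a,b,c,d) in dict(scene=(180,350,200,430),side=(180,320,220,460)).items():
  cv2.imwrite(f"pics/{n}7.png",cv2.resize(C[n]["color"][a:b,c:d,::-1],None,fx=3,fy=3,interpolation=cv2.INTER_CUBIC))
plan((.5256,-.1618,.014),yaw=-.116,tilt=.7)
E
```

```text
now [ 0.5536 -0.0348  0.0137] t 6.525
dr [ 0.011 -0.001  0.011]
travel [-0.0471 -0.0075  0.0392]
travel [-0.09   -0.0149  0.0753]
clock: 7.65
eef_pos: [0.5269, -0.1507, 0.0141]
tool_rot: [0.702, 0.625, -0.256, 0.227]
ft_force: [2.3, 4.7, -2.2]
grip_width: 0.0851
[ 2.3  4.7 -2.2]
now [ 0.5268 -0.1507  0.0141] t 7.8
dr [-0.001  0.     0.001]
travel [-0.0085  0.      0.0073]
```

View pics/wrist7.png

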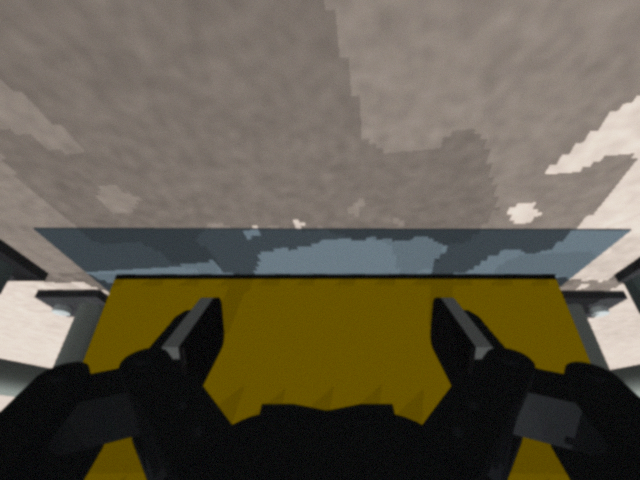

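View pics/scene7.png

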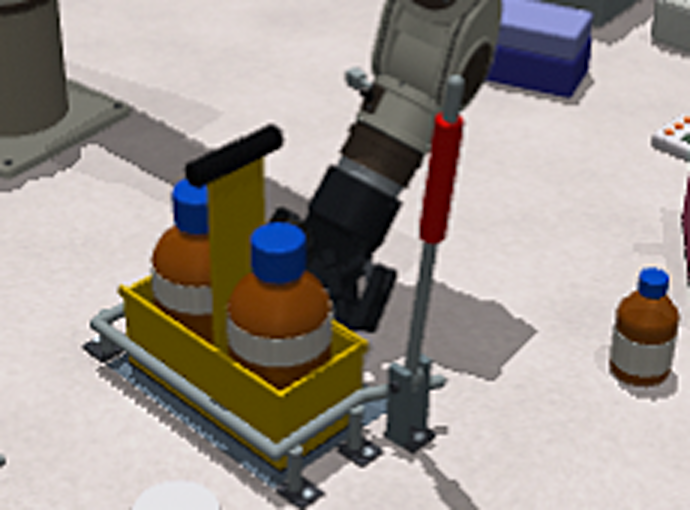

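View pics/side7.png

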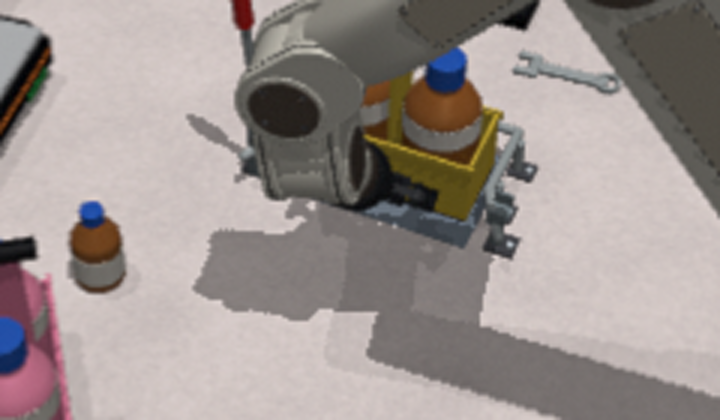

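```bash
python3 -m crank '{"dr":[[0,0,0],[0,0,0],[0,0,0],[0,0,0]],"travel":[[-0.003,0,0.0025],[-0.006,0,0.005],[-0.0085,0,0.0073],[-0.0085,0,0.0073]],"hand":[0.085,0.085,0.085,0.085]}'
python3 -m crank '{"dr":[[0,0,0],[0,0,0]],"travel":[[-0.0023,0,0.002],[-0.0023,0,0.002]],"hand":[0.085,0.085]}'
```

```text
clock: 8.3
eef_pos: [0.5261, -0.1599, 0.014]
tool_rot: [0.701, 0.626, -0.255, 0.227]
ft_force: [1.7, 11.5, 2.1]
grip_width: 0.085
clock: 8.55
eef_pos: [0.5259, -0.1628, 0.014]
tool_rot: [0.701, 0.626, -0.255, 0.227]
ft_force: [1.9, 12.7, 1.8]
grip_width: 0.0851
```

```bash
python3 -m crank '{"dr":[[0,0,0],[0,0,0]],"travel":[[-0.0023,0,0.002],[-0.0023,0,0.002]],"hand":[0.085,0.085]}'
python3 -m crank '{"dr":[[0,0,0],[0,0,0]],"travel":[[-0.0015,0,0.0013],[-0.0015,0,0.0013]],"hand":[0.085,0.085]}'
python3 - <<'E'
from h import *
C=cams()
cv2.imwrite("pics/wrist8.png",C["wrist"]["color"][:,:,::-1])
for n,(a,b,c,d) in dict(scene=(180,350,200,430)).items():
  cv2.imwrite(f"pics/{n}8.png",cv2.resize(C[n]["color"][a:b,c:d,::-1],None,fx=3,fy=3,interpolation=cv2.INTER_CUBIC))
E
```

```text
clock: 8.8
eef_pos: [0.526, -0.1633, 0.0139]
tool_rot: [0.702, 0.627, -0.253, 0.226]
ft_force: [1.6, 24.1, 7.9]
grip_width: 0.0851
clock: 9.05
eef_pos: [0.5261, -0.1634, 0.0139]
tool_rot: [0.701, 0.628, -0.252, 0.225]
ft_force: [-0.6, 33.3, 11.5]
grip_width: 0.0849
```

View pics/wrist8.png

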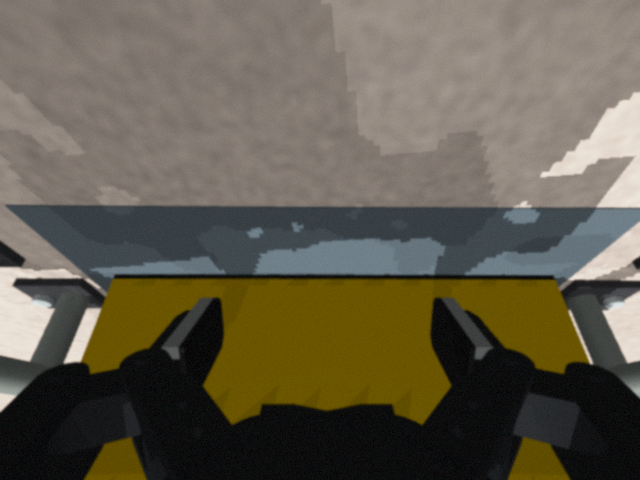

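View pics/scene8.png

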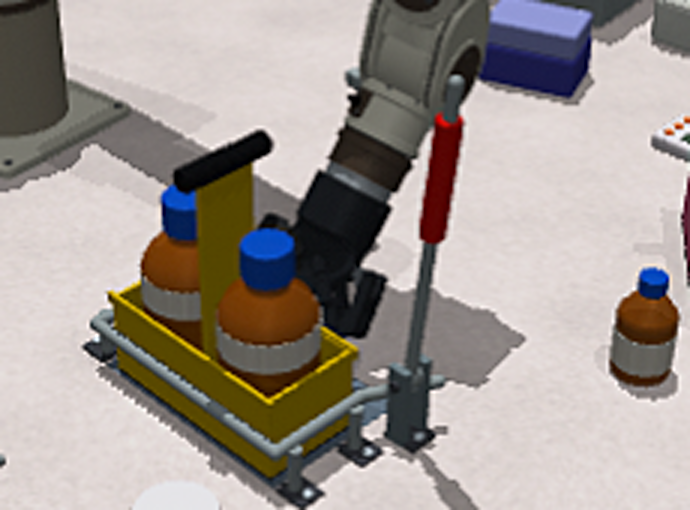

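The push force climbed to 33 N while the TCP stayed put at y = -0.163, so the carrier is home against the rear rail. I'll retreat now, then measure the bar.

```bash
python3 -c "
from h import *
plan((.5305,-.12,.016),(.536,-.08,.10),(.55,.0,.33),(.60,.03,.40),yaw=-.116,tilt=.6)"
```

```text
now [ 0.5261 -0.1634  0.0139] t 9.2
dr [0.003 0.089 0.004]
travel [ 0.0324 -0.0004 -0.0294]
travel [ 0.0101  0.0006 -0.1199]
travel [-0.0736  0.0056 -0.349 ]
travel [-0.0908  0.0519 -0.4255]
```

```bash
python3 -m crank '{"dr":[[0,0,0],[0,0,0],[0,0.02,0],[0,0.05,0],[0,0.09,0],[0,0.09,0],[0,0.09,0],[0,0.09,0]],"travel":[[0.02,0,-0.018],[0.037,0,-0.033],[0.025,0,-0.075],[0.01,0.0006,-0.12],[-0.01,0.002,-0.175],[-0.03,0.003,-0.23],[-0.05,0.004,-0.285],[-0.05,0.004,-0.285]],"hand":[0.085,0.085,0.085,0.06,0.03,0.01,0,0]}'
python3 - <<'E'
from h import *
o=bot.get_obs(); print(o["joint_pos"].round(2), o["ft_force"].round(1))
C=cams()
for n,(a,b,c,d) in dict(scene=(150,350,180,430),side=(110,310,220,460)).items():
  cv2.imwrite(f"pics/{n}9.png",cv2.resize(C[n]["color"][a:b,c:d,::-1],None,fx=3,fy=3,interpolation=cv2.INTER_CUBIC))
E
```

```text
clock: 10.2
eef_pos: [0.5474, -0.0256, 0.269]
tool_rot: [0.713, 0.634, -0.222, 0.202]
ft_force: [-0.5, -0.0, 0.3]
grip_width: 0.0001
[ 0.25  0.47  0.28  1.63 -0.57  2.01] [-0.5 -0.   0.3]
```

View pics/scene9.png

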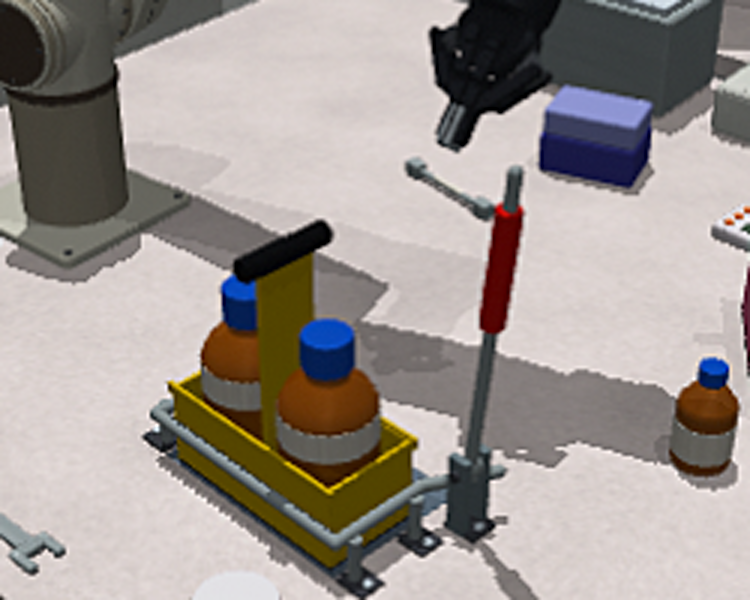

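View pics/side9.png

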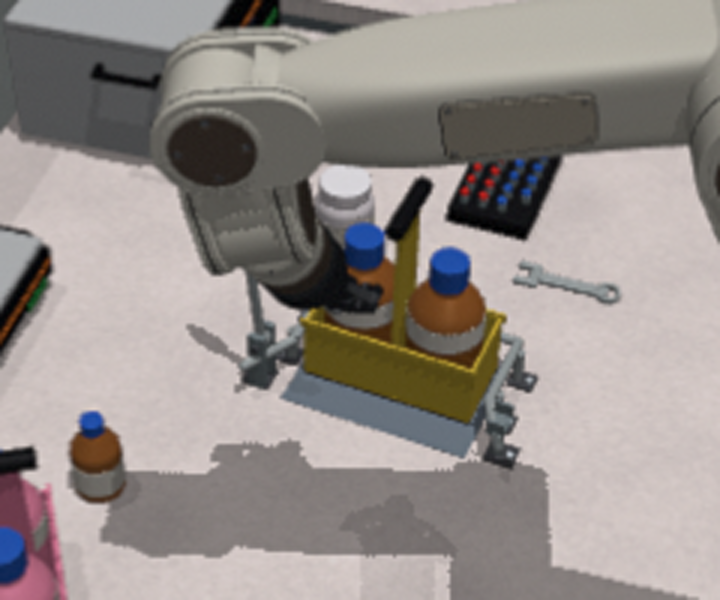

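```bash
python3 - <<'E'
from m2 import *
a=lambda x,y:s3(x,y,180,150)
run([("scene",(-.102,-.05,.086),a(168,384)),("scene",(.102,.05,.086),a(417,439)),("scene",(.102,-.05,.086),a(332,492)),("scene",(.1,-.048,0),a(336,565)),
("scene",(0,-.045,.243),a(243,270)),("scene",(0,.045,.243),a(323,233)),
("side",(.102,.05,.086),s3(300,318,220,110)),("side",(-.102,.05,.086),s3(474,375,220,110)),("side",(-.1,.048,0),s3(470,420,220,110))],[.52,-.2,-.1])
C=cams(); D=[.5225,-.208,-.116]
sd=lambda x,y:(260+(x+.5)/3.5-.5,140+(y+.5)/3.5-.5)
obs=[("scene",.150,a(493,330)),("scene",.26,a(510,205)),("side",.150,sd(144,172)),("side",.26,sd(130,72)),("scene",.296,a(515,168)),("side",.296,sd(125,38))]
def f(p):
    th,z=p[0],0
    return np.concatenate([proj(C[n],place(D,(.142+p[1]-r*np.cos(th),.075+p[2],.062+r*np.sin(th))))[0]-w(u) for n,r,u in obs])
r=least_squares(f,[1.5,0,0]);print(r.x,f(r.x).reshape(-1,2).round(1).tolist())
E
```

```text
car [ 0.5246 -0.209  -0.0936] in dock 0.0022 -0.0008 yaw 0.022
[[-0.1, -0.0], [0.5, -1.2], [0.0, 0.1], [-0.8, 1.7], [-0.6, 0.7], [0.8, -1.0], [0.0, 0.8], [0.3, -1.3], [-0.4, 1.1]]
[ 1.66603705e+00  8.57232161e-04 -1.15210895e-03] [[-0.2, -1.4], [0.0, 0.5], [0.1, -1.1], [-0.2, -0.7], [0.4, -1.2], [-0.2, -0.7]]
```

Carrier measured home at (2, -1) mm with 0.02 rad yaw. The bar angle is about 1.67 rad, so it leans outwards. Next I'll work round to the bar's outer side.

```bash
python3 -c "
from h import *
plan((.64,-.02,.25),(.72,-.02,.21),yaw=.5,tilt=.6)"
```

```text
now [ 0.545  -0.0268  0.263 ] t 10.65
dr [-0.355  0.01  -0.505]
travel [0.0219 0.0936 0.0001]
travel [0.0523 0.1733 0.0273]
```

```bash
python3 -m crank '{"dr":[[-0.07,0,-0.1],[-0.15,0.005,-0.21],[-0.25,0.008,-0.36],[-0.355,0.01,-0.505],[-0.355,0.01,-0.505],[-0.355,0.01,-0.505]],"travel":[[0.011,0.047,0],[0.022,0.094,0],[0.037,0.134,0.014],[0.052,0.173,0.027],[0.052,0.173,0.027],[0.052,0.173,0.027]],"hand":[0,0,0,0,0,0]}'
python3 - <<'E'
from h import *
o=bot.get_obs(); print(o["joint_pos"].round(2), o["ft_force"].round(1))
plan((.727,-.075,.20),(.73,-.111,.20),(.722,-.160,.2),yaw=.5,tilt=.6)
C=cams()
for n,(a,b,c,d) in dict(scene=(100,300,230,480)).items():
  cv2.imwrite(f"pics/{n}10.png",cv2.resize(C[n]["color"][a:b,c:d,::-1],None,fx=3,fy=3,interpolation=cv2.INTER_CUBIC))
E
```

```text
clock: 11.4
eef_pos: [0.7195, -0.0197, 0.2117]
tool_rot: [0.488, 0.821, -0.151, 0.254]
ft_force: [-1.0, 0.3, 0.5]
grip_width: -0.0005
[ 0.2   0.54  0.25  1.09 -0.57  1.22] [-1.   0.3  0.5]
now [ 0.7195 -0.0197  0.2117] t 11.4
dr [ 0.     0.    -0.001]
travel [-0.0364 -0.0199  0.0391]
travel [-0.0637 -0.0345  0.0578]
travel [-0.0961 -0.065   0.0799]
```

View pics/scene10.png

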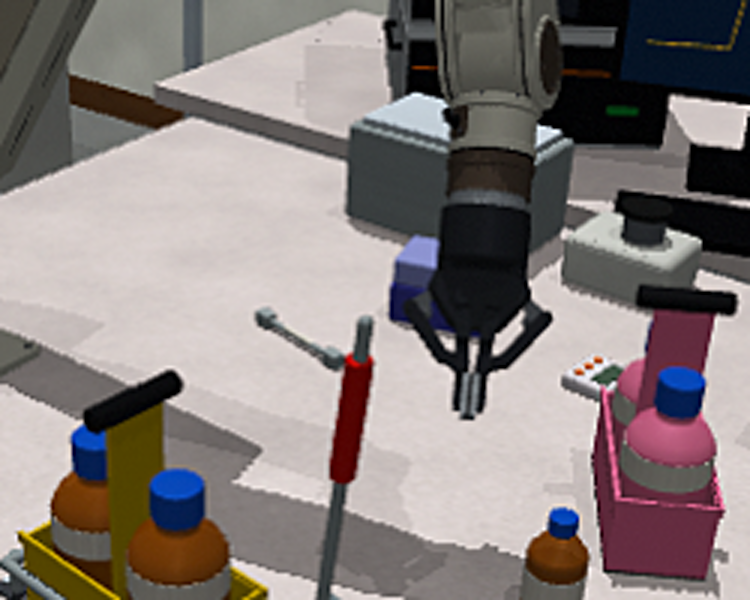

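```bash
python3 -c "
from h import *
plan((.735,-.03,.21),(.7307,-.106,.20),(.7238,-.165,.2),yaw=-.116,tilt=.75)"
```

```text
now [ 0.7204 -0.019   0.2128] t 11.55
dr [ 0.388 -0.145  0.48 ]
travel [-0.0122  0.0075  0.0117]
travel [-0.0599 -0.0328  0.0564]
travel [-0.0999 -0.0671  0.0837]
```

```bash
python3 -m crank '{"dr":[[0.1,-0.035,0.12],[0.2,-0.07,0.24],[0.3,-0.11,0.36],[0.388,-0.145,0.48],[0.388,-0.145,0.48],[0.388,-0.145,0.48],[0.388,-0.145,0.48],[0.388,-0.145,0.48]],"travel":[[-0.004,0.002,0.004],[-0.012,0.0075,0.012],[-0.012,0.0075,0.012],[-0.012,0.0075,0.012],[-0.028,-0.006,0.026],[-0.044,-0.02,0.041],[-0.06,-0.033,0.056],[-0.06,-0.033,0.056]],"hand":[0,0,0,0,0,0,0,0]}'
python3 - <<'E'
from h import *
o=bot.get_obs(); print(o["joint_pos"].round(2), o["ft_force"].round(1))
plan((.7307,-.106,.20),(.7238,-.165,.2),yaw=-.116,tilt=.75)
C=cams()
for n,(a,b,c,d) in dict(scene=(150,350,230,480),side=(90,290,160,410)).items():
  cv2.imwrite(f"pics/{n}11.png",cv2.resize(C[n]["color"][a:b,c:d,::-1],None,fx=3,fy=3,interpolation=cv2.INTER_CUBIC))
E
```

```text
clock: 12.55
eef_pos: [0.7299, -0.1082, 0.2]
tool_rot: [0.696, 0.618, -0.274, 0.243]
ft_force: [-0.5, -0.0, -0.3]
grip_width: -0.0002
[ 0.13  0.92  0.85  1.73 -0.72  1.9 ] [-0.5 -0.  -0.3]
now [ 0.7299 -0.1082  0.2   ] t 12.55
dr [-0.002  0.    -0.002]
travel [ 0.0016  0.0005 -0.0016]
travel [-0.0418  0.0007  0.0389]
```

View pics/scene11.png

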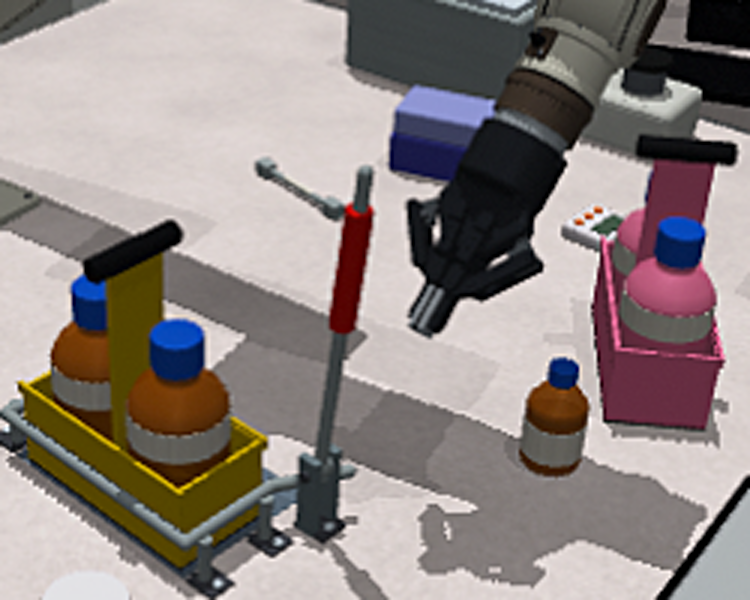

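View pics/side11.png

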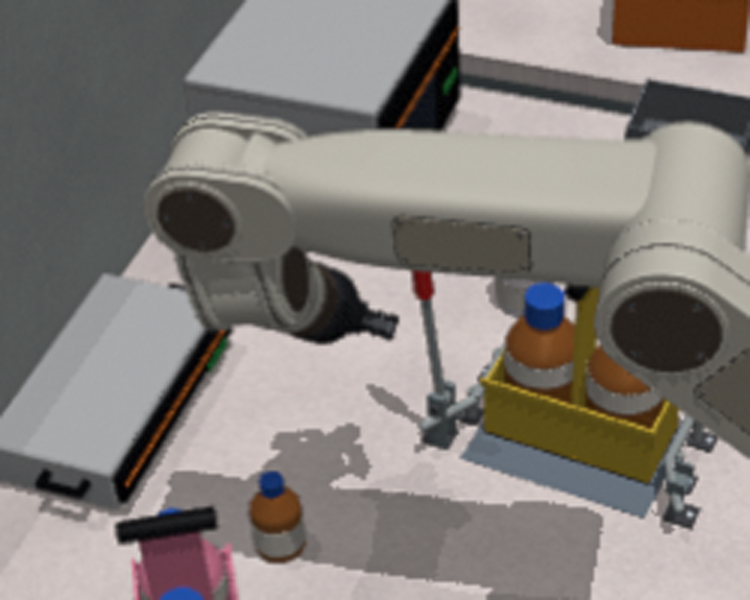

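```bash
python3 -m crank '{"dr":[[0,0,0],[0,0,0],[0,0,0],[0,0,0]],"travel":[[-0.014,0,0.013],[-0.028,0.0005,0.026],[-0.042,0.0007,0.039],[-0.042,0.0007,0.039]],"hand":[0,0,0,0]}'
python3 - <<'E'
from h import *
o=bot.get_obs(); print(o["joint_pos"].round(2), o["ft_force"].round(1))
D=[.5225,-.208,-.116]
W=lambda x,y,z: place(D,(x,y,z))[0]
print([W(x,.066,z).round(4).tolist() for x,z in [(.165,.2),(.13,.21),(.09,.215),(.04,.2),(-.01,.17)]])
plan(*[W(x,.066,z) for x,z in [(.165,.2),(.13,.21),(.09,.215),(.04,.2),(-.01,.17)]],yaw=-.116,tilt=.75)
C=cams()
for n,(a,b,c,d) in dict(scene=(150,350,230,480)).items():
  cv2.imwrite(f"pics/{n}12.png",cv2.resize(C[n]["color"][a:b,c:d,::-1],None,fx=3,fy=3,interpolation=cv2.INTER_CUBIC))
cv2.imwrite("pics/wrist12.png",C["wrist"]["color"][:,:,::-1])
E
```

```text
clock: 13.2
eef_pos: [0.7239, -0.1654, 0.2]
tool_rot: [0.696, 0.618, -0.274, 0.243]
ft_force: [-0.4, -0.1, 0.2]
grip_width: -0.0003
[ 0.05  0.87  0.75  1.61 -0.74  1.8 ] [-0.4 -0.1  0.2]
[[0.694, -0.1615, 0.2], [0.6593, -0.1575, 0.21], [0.6195, -0.1529, 0.215], [0.5699, -0.1471, 0.2], [0.5202, -0.1413, 0.17]]
now [ 0.7239 -0.1654  0.2   ] t 13.2
dr [-0.001 -0.    -0.002]
travel [ 0.0002 -0.0301 -0.0002]
travel [-0.0067 -0.0651 -0.0074]
travel [-0.0102 -0.1051 -0.011 ]
travel [-0.     -0.1551  0.    ]
travel [ 0.0203 -0.2051  0.022 ]
```

View pics/scene12.png

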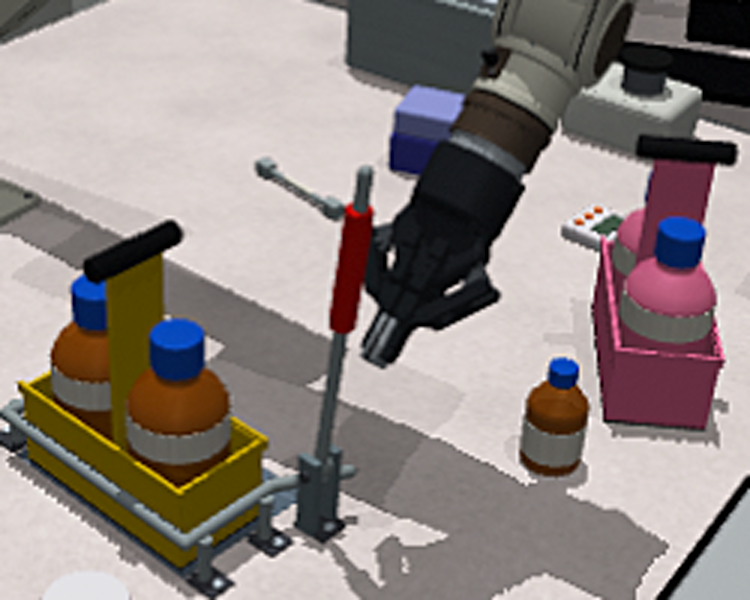

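View pics/wrist12.png

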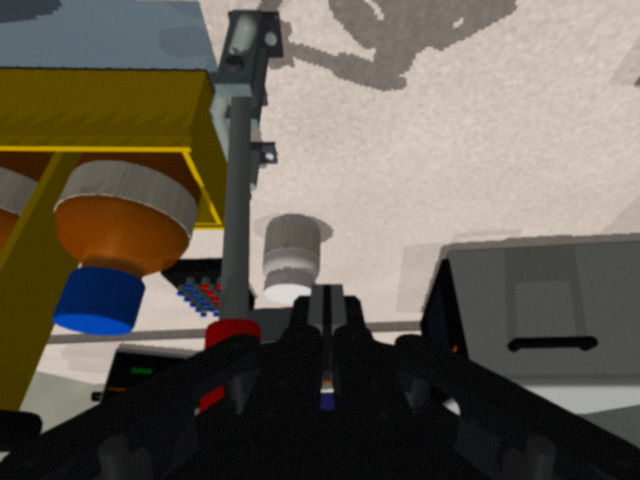

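```bash
cat > arc.py <<'E'
from h import *
import sys
D=[.5225,-.208,-.116]
def T(th,off=.020,r=.18,y=.070):
    c,s=np.cos(th),np.sin(th); return place(D,(.142-r*c+off*s,y,.062+r*s+off*c))[0]
ths=[float(v) for v in sys.argv[2:]]
plan(*[T(t,float(sys.argv[1])) for t in ths],yaw=-.116,tilt=.75)
E
python3 arc.py .02 1.66 1.52 1.38 1.24 1.1 .96 .82
```

```text
now [ 0.7245 -0.1631  0.1996] t 13.35
dr [ 0. -0.  0.]
travel [-0.0257 -0.0175 -0.0306]
travel [-0.0279 -0.0427 -0.033 ]
travel [-0.0277 -0.068  -0.0328]
travel [-0.0251 -0.093  -0.03  ]
travel [-0.0202 -0.1173 -0.0247]
travel [-0.013  -0.1403 -0.017 ]
travel [-0.0036 -0.1617 -0.007 ]
```

```bash
python3 -m crank '{"dr":[[0,0,0],[0,0,0],[0,0,0],[0,0,0],[0,0,0],[0,0,0],[0,0,0]],"travel":[[-0.0257,0,-0.0306],[-0.0257,-0.0175,-0.0306],[-0.028,-0.03,-0.033],[-0.028,-0.043,-0.033],[-0.028,-0.0555,-0.033],[-0.0277,-0.068,-0.033],[-0.0277,-0.068,-0.033]],"hand":[0,0,0,0,0,0,0]}'
python3 - <<'E'
from h import *
o=bot.get_obs(); print(o["joint_pos"].round(2), o["ft_force"].round(1))
C=cams()
for n,(a,b,c,d) in dict(scene=(150,350,230,480)).items():
  cv2.imwrite(f"pics/{n}13.png",cv2.resize(C[n]["color"][a:b,c:d,::-1],None,fx=3,fy=3,interpolation=cv2.INTER_CUBIC))
E
python3 arc.py .018 1.24 1.1 .96 .82 .68 .54
```

```text
clock: 14.22
eef_pos: [0.6571, -0.1523, 0.2429]
tool_rot: [0.694, 0.619, -0.273, 0.244]
ft_force: [-0.5, -0.7, 0.0]
grip_width: 0.0001
[ 0.08  0.69  0.52  1.58 -0.73  1.83] [-0.5 -0.7  0. ]
now [ 0.6577 -0.1529  0.2426] t 14.375
dr [ 0.001 -0.     0.001]
travel [ 0.0028 -0.0274  0.0035]
travel [ 0.008  -0.0516  0.009 ]
travel [ 0.0153 -0.0744  0.0169]
travel [ 0.0248 -0.0956  0.0271]
travel [ 0.0362 -0.1146  0.0393]
travel [ 0.0493 -0.1311  0.0533]
```

View pics/scene13.png

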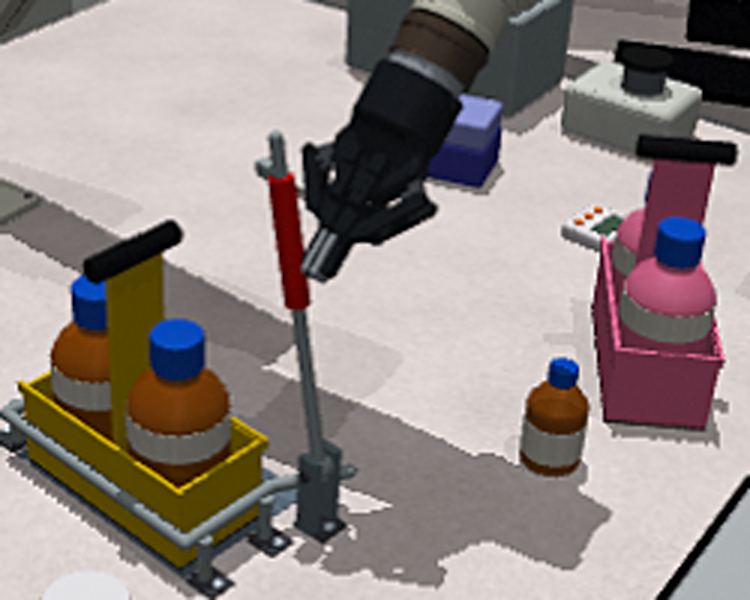

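The bar is following the fingertip, so I'll keep sweeping along the arc.

```bash
python3 -m crank '{"dr":[[0,0,0],[0,0,0],[0,0,0],[0,0,0],[0,0,0],[0,0,0],[0,0,0],[0,0,0]],"travel":[[0.001,-0.014,0.0015],[0.0028,-0.027,0.0035],[0.005,-0.04,0.006],[0.008,-0.052,0.009],[0.0115,-0.0635,0.013],[0.0153,-0.0745,0.017],[0.0248,-0.0955,0.027],[0.0248,-0.0955,0.027]],"hand":[0,0,0,0,0,0,0,0]}'
python3 - <<'E'
from h import *
o=bot.get_obs(); print(o["joint_pos"].round(2), o["ft_force"].round(1))
C=cams()
for n,(a,b,c,d) in dict(scene=(150,350,230,480)).items():
  cv2.imwrite(f"pics/{n}14.png",cv2.resize(C[n]["color"][a:b,c:d,::-1],None,fx=3,fy=3,interpolation=cv2.INTER_CUBIC))
E
python3 arc.py .018 .68 .54 .4 .26 .12 0
```

```text
clock: 15.38
eef_pos: [0.5613, -0.1425, 0.2051]
tool_rot: [0.694, 0.619, -0.275, 0.243]
ft_force: [0.4, 0.8, 1.6]
grip_width: 0.0003
[ 0.11  0.52  0.13  1.38 -0.73  1.87] [0.4 0.8 1.6]
now [ 0.5635 -0.1426  0.2065] t 15.525
dr [ 0.001 -0.    -0.001]
travel [ 0.012  -0.0198  0.0125]
travel [ 0.0251 -0.0363  0.0265]
travel [ 0.0396 -0.05    0.0421]
travel [ 0.0553 -0.0606  0.0589]
travel [ 0.0718 -0.0679  0.0766]
travel [ 0.0864 -0.0713  0.0923]
```

View pics/scene14.png

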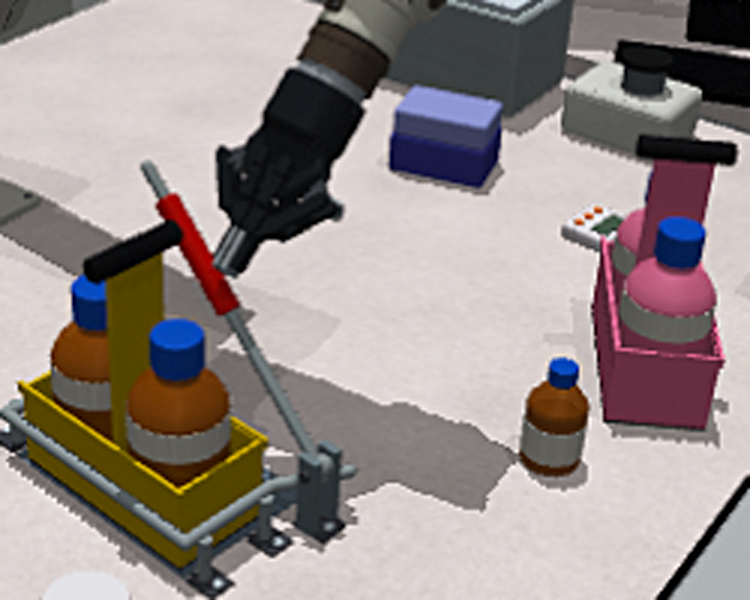

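```bash
python3 -m crank '{"dr":[[0,0,0],[0,0,0],[0,0,0],[0,0,0],[0,0,0],[0,0,0],[0,0,0],[0,0,0]],"travel":[[0.006,-0.01,0.006],[0.012,-0.02,0.0125],[0.0185,-0.028,0.0195],[0.025,-0.036,0.0265],[0.032,-0.043,0.034],[0.0396,-0.05,0.042],[0.0553,-0.0606,0.059],[0.0553,-0.0606,0.059]],"hand":[0,0,0,0,0,0,0,0]}'
python3 - <<'E'
from h import *
o=bot.get_obs(); print(o["joint_pos"].round(2), o["ft_force"].round(1))
C=cams()
for n,(a,b,c,d) in dict(scene=(150,350,200,450)).items():
  cv2.imwrite(f"pics/{n}15.png",cv2.resize(C[n]["color"][a:b,c:d,::-1],None,fx=3,fy=3,interpolation=cv2.INTER_CUBIC))
E
python3 arc.py .018 .12 0;python3 arc.py .014 0
```

```text
clock: 16.52
eef_pos: [0.4999, -0.1354, 0.1234]
tool_rot: [0.694, 0.62, -0.276, 0.242]
ft_force: [0.5, -0.5, -0.3]
grip_width: -0.0002
[ 0.13  0.5  -0.15  1.15 -0.72  1.9 ] [ 0.5 -0.5 -0.3]
now [ 0.5028 -0.1353  0.1257] t 16.675
dr [ 0.001  0.    -0.   ]
travel [ 0.0166 -0.0066  0.0177]
travel [ 0.0312 -0.01    0.0334]
now [ 0.5028 -0.1353  0.1257] t 16.675
dr [ 0.001  0.    -0.   ]
travel [ 0.0339 -0.01    0.0363]
```

View pics/scene15.png

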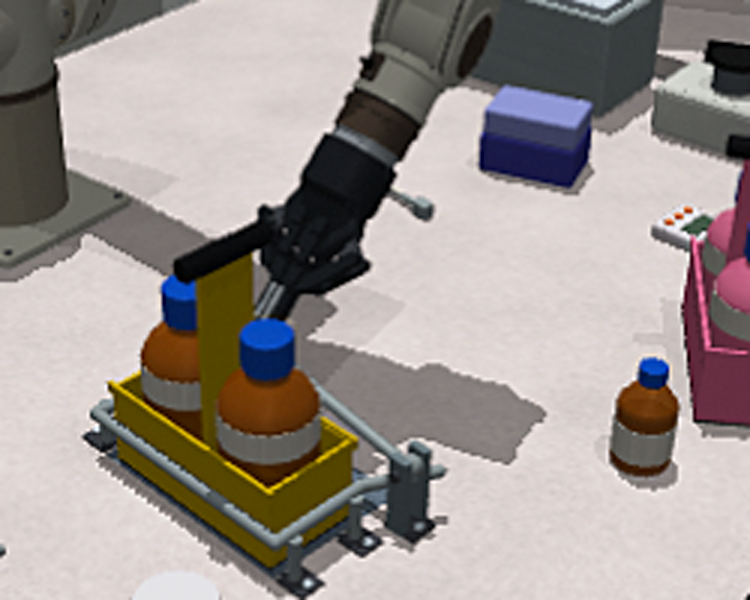

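```bash
python3 -m crank '{"dr":[[0,0,0],[0,0,0],[0,0,0],[0,0,0],[0,0,0]],"travel":[[0.008,-0.004,0.009],[0.0166,-0.0066,0.0177],[0.024,-0.0085,0.0255],[0.0312,-0.01,0.0334],[0.0312,-0.01,0.0334]],"hand":[0,0,0,0,0]}'
python3 -m crank '{"dr":[[0,0,0],[0,0,0]],"travel":[[0.0014,0,0.0015],[0.0014,0,0.0015]],"hand":[0,0]}'
python3 arc.py .018 0;python3 arc.py .014 0
```

```text
clock: 17.3
eef_pos: [0.4919, -0.134, 0.0787]
tool_rot: [0.695, 0.619, -0.274, 0.243]
ft_force: [-0.1, -0.2, 0.0]
grip_width: -0.0001
clock: 17.55
eef_pos: [0.4922, -0.1341, 0.0781]
tool_rot: [0.695, 0.619, -0.274, 0.244]
ft_force: [-1.5, 2.9, 4.7]
grip_width: 0.0003
now [ 0.4922 -0.1341  0.0781] t 17.55
dr [0.    0.001 0.001]
travel [-0.0012  0.0006 -0.0015]
now [ 0.4922 -0.1341  0.0781] t 17.55
dr [0.    0.001 0.001]
travel [0.0015 0.0006 0.0015]
```

```bash
python3 -m crank '{"dr":[[0,0,0],[0,0,0],[0,0,0]],"travel":[[0.0015,0,0.0015],[0.003,0,0.0032],[0.003,0,0.0032]],"hand":[0,0,0]}'
python3 - <<'E'
from h import *
o=bot.get_obs(); print(o["joint_pos"].round(2), o["ft_force"].round(1))
C=cams()
for n,(a,b,c,d) in dict(scene=(180,350,200,430),side=(140,300,260,460)).items():
  cv2.imwrite(f"pics/{n}16.png",cv2.resize(C[n]["color"][a:b,c:d,::-1],None,fx=3,fy=3,interpolation=cv2.INTER_CUBIC))
cv2.imwrite("pics/wrist16.png",C["wrist"]["color"][:,:,::-1])
E
```

```text
clock: 17.92
eef_pos: [0.4924, -0.1343, 0.0773]
tool_rot: [0.693, 0.619, -0.275, 0.246]
ft_force: [-7.7, 10.0, 25.0]
grip_width: -0.0001
[ 0.14  0.55 -0.22  1.04 -0.73  1.91] [-7.7 10.  25. ]
```

View pics/scene16.png

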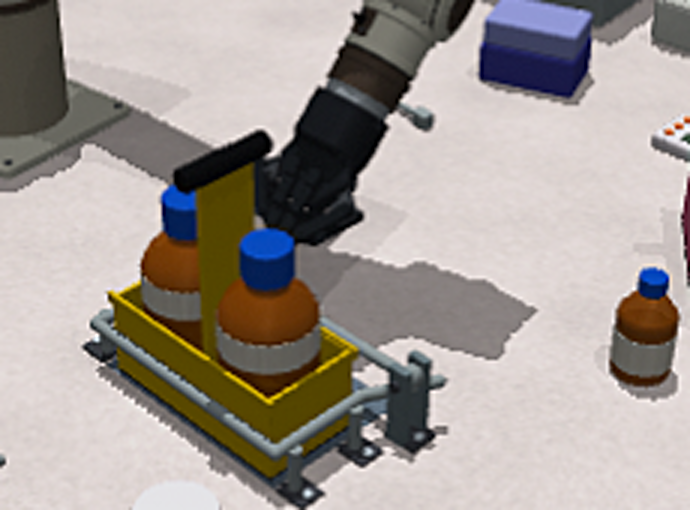

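View pics/wrist16.png

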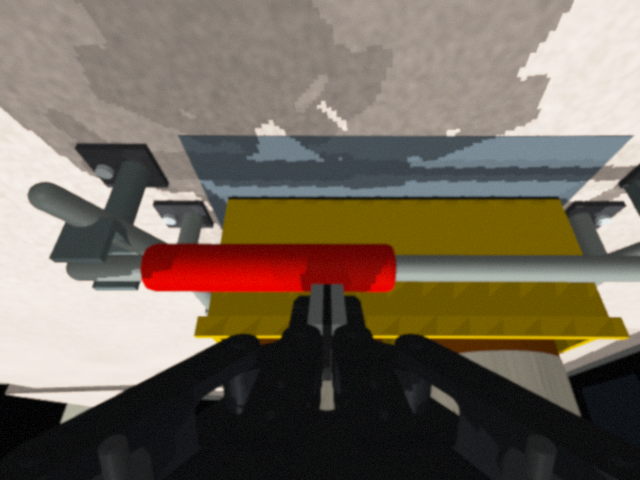

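```bash
python3 -m crank '{"dr":[[0,0,0],[0,0,0],[0,0,0],[0,0,0],[0,0,0],[0,0,0]],"travel":[[-0.01,0,-0.011],[-0.028,0,-0.03],[-0.028,0,-0.06],[-0.028,0,-0.12],[-0.028,0,-0.18],[-0.028,0,-0.18]],"hand":[0,0,0,0,0,0]}'
python3 - <<'E'
from h import *
C=cams()
for n,(a,b,c,d) in dict(scene=(150,350,180,430),side=(110,310,220,460)).items():
  cv2.imwrite(f"pics/{n}17.png",cv2.resize(C[n]["color"][a:b,c:d,::-1],None,fx=3,fy=3,interpolation=cv2.INTER_CUBIC))
cv2.imwrite("pics/wrist17.png",C["wrist"]["color"][:,:,::-1])
E
```

```text
clock: 18.82
eef_pos: [0.5067, -0.0298, 0.2267]
tool_rot: [0.695, 0.62, -0.27, 0.245]
ft_force: [0.2, -0.0, -0.0]
grip_width: 0.0
```

View pics/scene17.png

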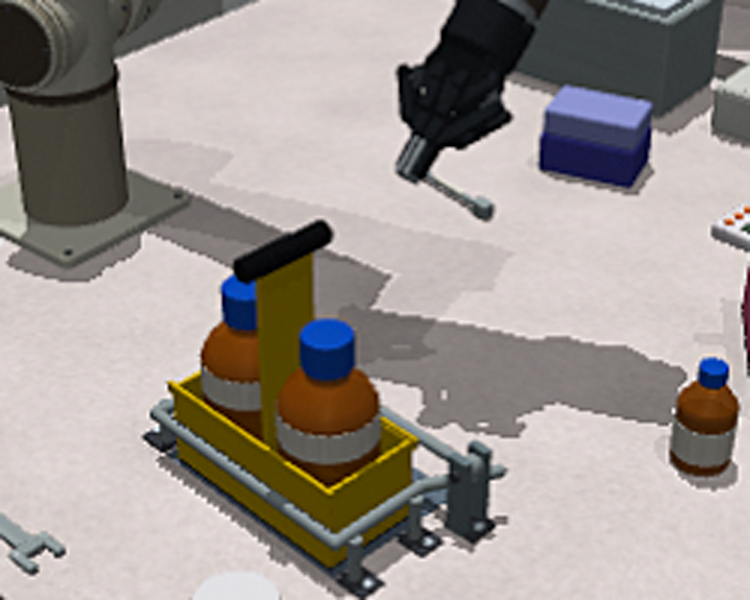

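View pics/side17.png

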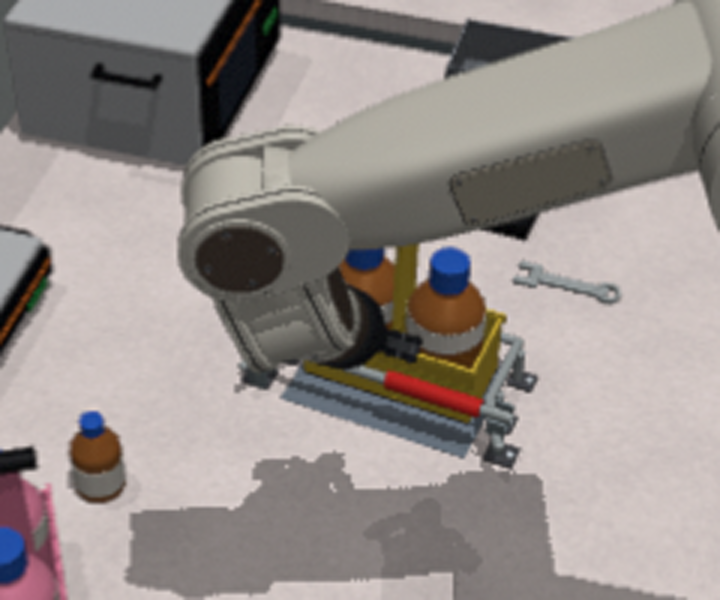

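View pics/wrist17.png

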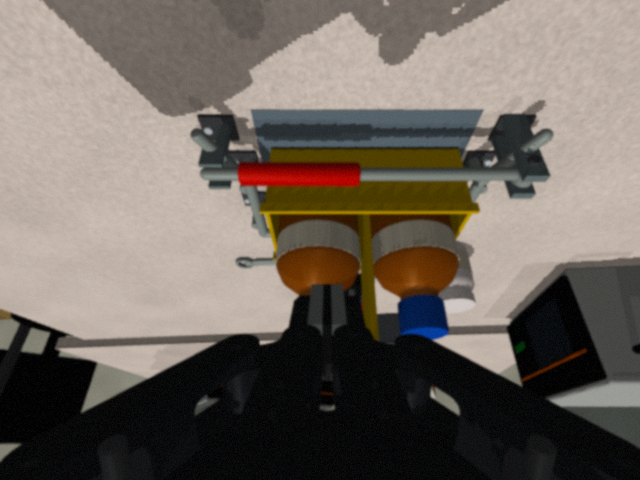

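```bash
python3 - <<'E'
from m2 import *
C=cams(); D=[.5225,-.208,-.116]
S=lambda x,y:s3(x,y,220,110)
obs=[("wrist",.26,(239,174)),("wrist",.15,(360,175)),("wrist",.296,(203,174)),("side",.15,S(388,382)),("side",.26,S(480,406))]
f=lambda p:np.concatenate([proj(C[n],place(D,(.142+p[1]-r*np.cos(p[0]),.075+p[2],.062+r*np.sin(p[0]))))[0]-w(u) for n,r,u in obs])
r=least_squares(f,[0,0,0]);print(r.x,f(r.x).reshape(-1,2).round(1).tolist())
a=lambda x,y:s3(x,y,180,150)
run([("scene",(-.102,-.05,.086),a(168,384)),("scene",(.102,.05,.086),a(417,439)),("scene",(.102,-.05,.086),a(332,492)),("scene",(.1,-.048,0),a(336,565)),
("scene",(0,-.045,.243),a(243,270)),("scene",(0,.045,.243),a(323,233)),("wrist",(-.1,.048,0),(271,149)),("wrist",(.1,.048,0),(461,149))],[.52,-.2,-.1])
print(bot.get_obs()["ft_force"].round(1))
E
```

```text
[-0.0051646  -0.00206147 -0.00397337] [[1.7, 0.1], [-0.1, -0.1], [-1.5, -0.2], [-0.1, -1.6], [0.8, 0.5]]
car [ 0.5238 -0.2107 -0.0865] in dock 0.0016 -0.0026 yaw 0.03
[[-0.9, 0.3], [-0.1, -1.2], [-0.4, 0.3], [-1.2, 1.8], [-1.3, 1.0], [0.0, -0.9], [1.7, -0.7], [-0.4, -4.6]]
[ 0.4 -0.3 -0.9]
```

Everything checks out: the bar is at about 0 rad, the carrier is home, and the arm is clear. I'm handing it in.

```bash
python3 -c "
from workcell import job
print(job.job_done())"
```

```text
the job is handed in; nothing more can be done
None
```

I pushed the carrier low on its +y wall with the open, tilted fingers until it was home against the rear rail. The push force then rose to 33 N with no further movement. Next I swept the upright bar down with the closed fingertips until it lay in its saddle, pressed it to about 25 N to seat it, withdrew, and handed the job in. Nothing was grasped.

**Last checks (camera fits):**
- **Carrier:** about 2 mm off the centre line, −3 mm from fully home and 0.03 rad off square. It stands flat in the pictures. −3 mm would put it slightly past the rail, so that is measurement error: one wrist-camera corner was 4.6 px off, and an earlier fit gave −1 mm.
- **Bar:** about −0.005 rad, in its saddle. Before the push it stood at about 1.67 rad.
- **Robot:** clear of everything, with about 1 N or less on the wrist, within sensor noise. The clock was about 19 s of the 72 s allowed.
- **Bystanders:** those visible in the last pictures look unmoved by eye. I did not re-measure their positions.

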